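# Load the three-up test jig and close it on the power-supply modules

## Task

Open the board test jig: raise the press lever on its head fully, unlock the tray clamp (red ball) and pull the tray all the way out. Lay every power-supply module flat in a tray pocket of its own, components up, with its blue terminal block towards the front of the jig (the side with the scale bar and red mark). Then, with the head still raised, slide the tray back until its white pointer meets the red mark, lock the clamp, lower the press lever fully, and leave the other things on the bench where they are; never move the tray while the head is down.

Things in the scene. Friction and masses are not known exactly. Their poses are not given: they have to be found in the camera images.
- lever (a joint): Press lever on the jig's head, a hinge (rad): 0 fully lowered (lever 8 degrees above level, pointing to the jig's front), 1.13 fully raised (73 degrees above level). It carries the clear press plate up 27 mm per radian, stays where it is left, and moves with about 3 N at its ball. Starts lowered.
- lever_ball (a point): Centre of the black ball, 30 mm across, at the end of the 12 mm thick press lever. It swings in the jig's x-z plane at 125 mm from the lever's pivot, which lies at x = -30, y = 0, z = 165 mm in the jig's frame. About 185 mm above the table when lowered, 290 mm when raised.
- tray (a joint): Position of the tray along its rail (m): 0 with its white pointer at the red mark (pockets under the head), 0.24 pulled all the way out against its stop, 0.24 m towards the jig's -y. It can overrun the mark to -0.015. Slides with about 4 N when unlocked; held fast when the clamp is locked. Starts near 0.
- tray_knob (a point): Pull knob of the tray: upright black knob 26 mm across and 36 mm tall at the tray's outer end, to be held from above; its top is 16 mm above this point, the tray's deck 20 mm below it.
- test_mark (a point): Red mark across the top of the aluminium scale bar at the jig's front. The white pointer line, at the front edge of the dark tray deck, belongs in line with it (same jig y).
- clamp (a joint): Tray clamp, a hinge with vertical axis on the tray (rad): 0 locked (arm to the jig's front, across the scale bar), 1.57 unlocked (arm along the tray, to the jig's -y). It grows counter-clockwise seen from above. An eccentric bites the scale bar in the last 0.4 rad before 0. Stays where it is left; 2 to 4 N at its ball turn it.
- clamp_ball (a point): Centre of the red ball, 25 mm across, at the end of the clamp arm (10 mm thick), about 71 mm above the table, to be held from above. It circles at 70 mm about the clamp's axis, which rides with the tray: 65 mm towards the jig's -x and 35 mm towards its +y from the tray knob.
- jig: Fixed test jig. Origin at its underside, 3 mm above the table, below the middle pocket when the tray is at the mark. Its -x is the front, facing the robot within 0.15 rad; the tray slides along y. Base 150 x 490 mm (y -0.38 to 0.11); scale bar along the front edge, top 34 mm up; column and head over the pockets (y -0.075 to 0.075, 180 mm high).
- pocket1 (a point): Where a module's centre lies when seated in this tray pocket (farthest to the jig's +y). The pocket is 88 x 46 mm (long side along the jig's x), 6 mm deep, with a 3 mm chamfer at its rim; its floor is 13.5 mm below this point. Pockets are 58 mm apart along y, ride with the tray and have the jig's axes.
- pocket2 (a point): Where a module's centre lies when seated in this tray pocket (the middle one). The pocket is 88 x 46 mm (long side along the jig's x), 6 mm deep, with a 3 mm chamfer at its rim; its floor is 13.5 mm below this point. Pockets are 58 mm apart along y, ride with the tray and have the jig's axes.
- pocket3 (a point): Where a module's centre lies when seated in this tray pocket (nearest the tray's outer end). The pocket is 88 x 46 mm (long side along the jig's x), 6 mm deep, with a 3 mm chamfer at its rim; its floor is 13.5 mm below this point. Pockets are 58 mm apart along y, ride with the tray and have the jig's axes.
- m1_mid (a point): Centre of loose power-supply module 1, 13.5 mm above its underside: green circuit board 84 x 42 x 3 mm (long side along its x), 90 g, with a yellow transformer block in the middle (28 along x, 24 along y, top 27 mm above the underside; hold it by this), a blue terminal block at its -x end, black capacitors at +x; z up = components up. Two or three are present; an absent one reads None.
- m1_term (a point): Blue terminal block of module 1 (10 x 34 mm, 12 mm tall), 36.5 mm along the module's -x from its centre.
- m2_mid (a point): Centre of loose power-supply module 2, 13.5 mm above its underside: green circuit board 84 x 42 x 3 mm (long side along its x), 90 g, with a yellow transformer block in the middle (28 along x, 24 along y, top 27 mm above the underside; hold it by this), a blue terminal block at its -x end, black capacitors at +x; z up = components up. Two or three are present; an absent one reads None.
- m2_term (a point): Blue terminal block of module 2 (10 x 34 mm, 12 mm tall), 36.5 mm along the module's -x from its centre.
- m3_mid (a point): Centre of loose power-supply module 3, 13.5 mm above its underside: green circuit board 84 x 42 x 3 mm (long side along its x), 90 g, with a yellow transformer block in the middle (28 along x, 24 along y, top 27 mm above the underside; hold it by this), a blue terminal block at its -x end, black capacitors at +x; z up = components up. Two or three are present; an absent one reads None.
- m3_term (a point): Blue terminal block of module 3 (10 x 34 mm, 12 mm tall), 36.5 mm along the module's -x from its centre.
- multimeter: Red multimeter, 115 x 64 x 30 mm, lying among the modules; origin at its underside. Not to be disturbed.
- stripper: Wire stripper with yellow handles, 155 mm long, 18 mm high; origin at its underside. Not to be disturbed.
- crimper: Black-handled crimping pliers, 140 mm long; origin at its underside. Not to be disturbed.
- gas_iron: Black cordless gas soldering iron, 210 mm long, 25 mm thick; origin at its underside. Not to be disturbed.
- tumbler: Drinking glass, 72 mm wide, 85 mm tall; origin at its underside. Not to be disturbed.
- solder_reel: Reel of solder, 70 mm wide, 50 mm tall; origin at its underside. Not to be disturbed.
Things that resemble listed ones, but are neither listed nor needed, are in the scene too. What is shaped like the part that bears m3_mid but purple is not meant. Leave any purple look-alike of the part that bears m2_mid alone.

How it is judged:
By the outcome, as a careful person would: the job done as asked, in the order asked, and still so for the second after the job is handed in, with the robot touching nothing.
Of module1, module2, module3 only 2 to 3 are there at a start; the rules pass over those that are not, and their reading is None.
At some moment in a run one of module1, module2, module3 may be knocked a few centimetres aside while the robot is not near it.
Once in a run the grip may slacken for a moment while it holds something.
It also fails if it takes over 210 s, if anything falls off the work surface, if the arm or the gripper's body presses on something with over 40 N, if the wrist force passes 120 N, or if a joint passes its speed limit or range.

## Robot

A 6-joint arm with a two-finger parallel gripper is mounted at the origin on the work surface. World frame = base frame: x ahead of the robot, y to its left, z up, the work surface at z = 0. Lengths are in mm, angles in rad, forces in N, time in s.
With the tool pointing down it reaches from about 275 to 1000 mm from the base axis. Payload 8.4 kg.
Tool frame: the origin (TCP) lies midway between the tips of the shut fingers; the grasp point (between the pads) lies 19 mm behind it; z points along the fingers, y is the direction in which the jaws open and shut (so a half turn about z gives the same grasp; the last joint's range is limited). The gripper opens to 85 mm and grips with 20 to 120 N. Pads are 22 mm wide; open, the fingers measure 114 mm over their backs; the gripper's body (76 mm by 85 mm) begins 54 mm behind the grasp point. The pads swing forward as they close: fully open they stand 13 mm farther back than shut.
Start: joints at [1.125, 0.353, 1.633, -0, 1.155, -0.002], TCP at [268.358, 564.457, 231.281] pointing down, gripper open.
Joint ranges: [-2.63, 2.63], [-0.92, 2.1], [0.06, 2.66], [-1.3, 4.44], [0, 2.69], [-3.02, 3.02]. Speed limits (rad/s): [2.22, 2.22, 2.79, 3.14, 3.14, 3.14].

## Interface

Orientations are given as [roll, pitch, yaw] about the fixed x, y, z axes, in that order (R = Rz(yaw) Ry(pitch) Rx(roll)).
In Python, from rig import * gives the robot as it stands.
- The arm moves only by the tool play_rows, never from a script. Its argument "moves" is a list of rows, each a list of 3 entries, a list of its own where there are three numbers: the shift along the tool's x, y, z in m, then the turn, a rotation vector about the tool's x, y, z in rad, then the opening in per cent of the stroke, from 0 (shut) to 100 (fully open). In form: [[[x, y, z], [rx, ry, rz], fingers], ...]. A call has 1 to 20 rows; each row shifts and turns the commanded pose from where the row before left it, along the tool's axes as they then stand; what a row does not reach is not made up. A row lasts 1/10 s, in which the tool goes at most 50 mm and 8.59 degrees, less where a joint would pass 70% of its speed; a pose out of reach is approached as far as the arm can. A call is refused whole if a number of a shift passes 0.05 or a number of a turn 0.15, either way. A call with a gripper value outside its range is refused whole. The fingers move at their own pace and stop on an object; "squeeze" is the grip in N (left out, the last holds). Time passes only in rows, so rows that do not move let the fingers close. It gives the time, the measured TCP pose, the force and the opening at its end, in the units of the state.
- sense(): the state, without advancing time (a new reading comes with each control period).
- grab_frame(name): name is "scene" or "top" or "wrist"; returns a dict with "pixels" (384x512x3 uint8, red, green, blue), "intrinsics" (3x3 intrinsics, pixels), "R" (3x3) and "t" (3): a world point X has camera coordinates R X + t. Camera axes: x right, y down, z forward; pixel columns grow to the right and rows downward; lengths in mm; the calibration is good to about 2 mm. A picture is of the moment at which its call begins. There is no depth.
- sign_off(): hands the job in, once; it reports no verdict.
The state is a dict: "clock": time; "qpos": joint angles; "qvel": joint speeds; "joint_efforts": joint torques, N m; "eef_pos": TCP position; "tcp_rot": TCP orientation; "contact_force": force on the tool from outside, world axes, zero at the start; "wrist_torque": the same for the moment, N m; "opening": opening from 0.0 (shut) to 1.0 (fully open).
Only numpy, scipy, OpenCV 4.12 (cv2) and the standard library are available. Lean on these libraries where they do the work, as an engineer would, in place of code of your own. Each camera call takes 0.05 s, during which the arm holds its last target. There are 200 camera calls.

## Working session

There is one attempt and no reset: what is moved stays moved. The work goes in short steps, Python scripts to look and compute and a tool call to move; the robot and the scene stay as the last step left them, time stands still between calls to the robot, and variables do not carry over. Pictures are saved under pics/ and viewed, about 12 in all and at most 16, crops included, and the job is handed in when it is done.

Besides the shell and the picture viewer there is one more tool, called after ">>>" in YAML: its name, and indented under it one key for each argument. play_rows: Moves the arm, as the interface text tells. Its arguments: {"type":"object","properties":{"moves":{"type":"array"},"squeeze":{"type":"number"}},"required":["moves"]}

```bash
mkdir -p pics; ls; cat > h.py <<'E'
from rig import *
import numpy as np, cv2
from scipy.spatial.transform import Rotation as Ro
def grab(n,f=None):
    g=grab_frame(n)
    for k in("R","t","intrinsics","pixels"): g[k]=np.array(g[k])
    if f: cv2.imwrite('pics/'+f,g["pixels"][:,:,::-1]); np.savez('pics/'+f[:-4]+'.npz',**g)
    return g
def load(f): return dict(np.load('pics/'+f))
def ray(g,u,v):
    d=g["R"].T@np.linalg.inv(g["intrinsics"])@np.array([u,v,1.]); return -g["R"].T@g["t"],d
def onz(g,u,v,z):
    c,d=ray(g,u,v); return c+d*(z-c[2])/d[2]
def tri(*obs):
    A=0;b=0
    for g,u,v in obs:
        c,d=ray(g,u,v); d=d/np.linalg.norm(d); P=np.eye(3)-np.outer(d,d); A=A+P; b=b+P@c
    X=np.linalg.solve(A,b)
    return X
def proj(g,X):
    p=g["intrinsics"]@(g["R"]@np.array(X)+g["t"]); return p[:2]/p[2]
def blobs(g,lo,hi,amin=30):
    h=cv2.cvtColor(g["pixels"],cv2.COLOR_RGB2HSV); m=cv2.inRange(h,np.array(lo),np.array(hi))
    n,l,s,c=cv2.connectedComponentsWithStats(m)
    return [(int(s[i,4]),c[i].round(1).tolist(),s[i,:4].tolist(),l==i) for i in range(1,n) if s[i,4]>=amin]
E
python3 - <<'E'
from h import *
np.set_printoptions(precision=3,suppress=True)
s=sense(); print(s)
a=grab("top","top0.png"); b=grab("scene","scene0.png")
for g in(a,b): print(g["intrinsics"].tolist(), (-g["R"].T@g["t"]).round(1), g["R"].round(3).tolist())
w=grab("wrist","wrist0.png")
R=Ro.from_euler('xyz',s['tcp_rot']).as_matrix(); print(R); cw=-w["R"].T@w["t"]; print(R.T@(cw-np.array(s['eef_pos'])), (w["R"]@R).round(3), w["intrinsics"])
E
```

```text
pics
{'clock': 0.0, 'qpos': array([ 1.125,  0.354,  1.634, -0.   ,  1.155, -0.002]), 'qvel': array([-0.001, -0.   ,  0.001, -0.002, -0.   ,  0.   ]), 'joint_efforts': array([  0.001, -60.524, -34.208,  -0.   ,   0.009,   0.   ]), 'eef_pos': array([268.147, 564.003, 230.541]), 'tcp_rot': array([-3.14 ,  0.   ,  2.698]), 'contact_force': array([ 0.191, -0.025, -0.456]), 'wrist_torque': array([ 0.02 ,  0.031, -0.007]), 'opening': 1.0000760779872886}
[[498.7572591611211, 0.0, 250.25812079523794], [0.0, 498.7572591611211, 191.55702357859465], [0.0, 0.0, 1.0]] [ 332.4   14.3 1858.2] [[0.005, -1.0, -0.004], [-0.994, -0.004, -0.107], [0.107, 0.004, -0.994]]
[[496.6415887574373, 0.0, 260.87338183765826], [0.0, 496.6415887574373, 187.76554484873097], [0.0, 0.0, 1.0]] [1382.8   48.8 1395.1] [[-0.052, 0.999, -0.001], [0.834, 0.044, -0.551], [-0.55, -0.029, -0.835]]
[[-0.903  0.429 -0.001]
 [ 0.429  0.903 -0.001]
 [-0.    -0.001 -1.   ]]
[  77.24     1.069 -144.465] [[ 0.     1.     0.001]
 [-0.952  0.001 -0.305]
 [-0.305 -0.     0.952]] [[267.594   0.    260.239]
 [  0.    267.594 193.012]
 [  0.      0.      1.   ]]
```

View pics/top0.png

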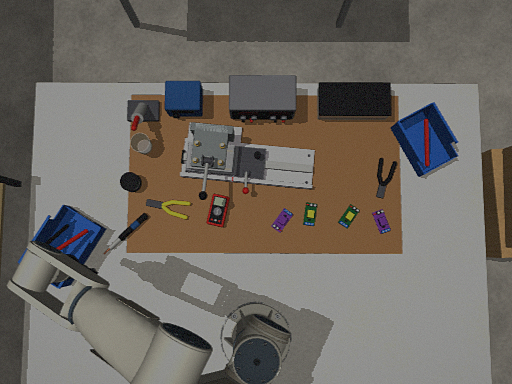

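View pics/scene0.png

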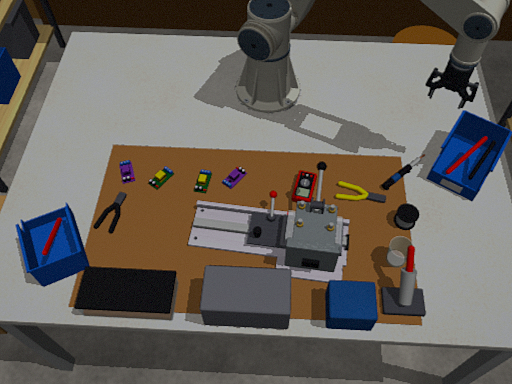

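The top view shows two green modules at (311,214) and (350,215), purple look-alikes at (282,220) and (381,221), the lever ball at (203,196), the red clamp ball at (246,190) and the tray knob at (258,155). The scene view shows the same things: ball (321,167), clamp (273,194), knob (257,232).

```bash
python3 - <<'E'
from h import *
np.set_printoptions(precision=1,suppress=True)
a=load("top0.npz"); b=load("scene0.npz")
print("lever",tri((a,203,196),(b,321,167)),"clamp",tri((a,246,190),(b,273,194)),"knob",tri((a,258,155),(b,257,232)))
R={'red':((0,150,120),(6,255,255)),'yel':((22,120,120),(34,255,255)),'grn':((40,80,40),(85,255,255)),'blk':((0,0,0),(180,255,40)),'blu':((95,140,60),(118,255,255)),'pur':((125,80,60),(150,255,255))}
for n in('red','yel','grn','blu','pur'):
  for g,k in((a,'t'),(b,'s')):
    print(n,k,[(x[0],x[1]) for x in blobs(g,*R[n],8) if x[0]<600])
# crops
A=cv2.resize(a["pixels"][110:245,120:400,::-1],None,fx=2.8,fy=2.8,interpolation=cv2.INTER_CUBIC); cv2.imwrite('pics/c0.png',A)
E
```

```text
lever [496.7 182.6 178.1] clamp [529.9  39.8  67.4] knob [661.   -3.5  52.5]
red t [(26, [133.7, 122.9]), (129, [426.3, 141.5]), (17, [244.9, 189.8]), (41, [214.6, 199.5]), (45, [218.6, 219.9]), (84, [72.0, 238.9])]
red s [(175, [466.6, 154.4]), (24, [297.6, 177.7]), (97, [308.8, 189.6]), (27, [273.2, 193.2]), (110, [50.9, 236.3]), (124, [410.9, 258.5])]
yel t [(205, [174.6, 207.6]), (46, [310.5, 213.5]), (46, [349.6, 215.5])]
yel s [(54, [159.5, 173.9]), (46, [201.8, 177.5]), (267, [351.9, 191.6]), (8, [300.0, 224.2])]
grn t [(102, [308.9, 213.8]), (108, [347.5, 215.7])]
grn s [(90, [162.8, 179.0]), (65, [205.5, 181.7]), (9, [202.8, 191.6])]
blu t [(25, [58.1, 212.1]), (18, [287.5, 212.1]), (81, [40.9, 228.1]), (45, [134.4, 224.7]), (21, [343.4, 224.1]), (12, [305.9, 223.0]), (9, [311.7, 223.9]), (15, [384.4, 230.5]), (25, [21.4, 256.7]), (36, [58.4, 284.3])]
blu s [(8, [474.9, 134.8]), (12, [479.6, 137.1]), (27, [124.6, 162.6]), (22, [168.2, 170.4]), (25, [205.8, 171.8]), (52, [396.1, 176.7]), (20, [435.0, 178.0]), (26, [227.3, 183.1])]
pur t [(192, [281.3, 220.5]), (169, [380.9, 221.1])]
pur s [(132, [126.7, 169.9]), (157, [235.0, 176.9]), (24, [128.5, 180.9])]
```

View pics/c0.png

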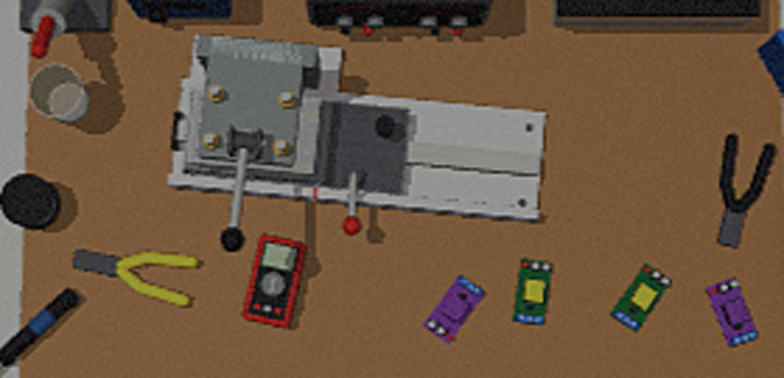

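The crop confirms the layout. Jig yaw is about -0.086, the clamp is locked, and there are two green modules.

>>> play_rows:
  moves:
    - [[0,0,-0.02],[0,0,-0.12],100]
    - [[0,0,-0.02],[0,0,-0.12],100]
    - [[0,0,-0.02],[0,0,-0.12],100]
    - [[-0.027,-0.038,-0.005],[0,0,0],100]
    - [[-0.027,-0.038,-0.005],[0,0,0],100]
    - [[-0.027,-0.038,-0.005],[0,0,0],100]
    - [[-0.027,-0.038,-0.005],[0,0,0],100]
    - [[-0.027,-0.038,-0.005],[0,0,0],100]
    - [[-0.027,-0.038,-0.005],[0,0,0],100]
    - [[-0.027,-0.038,-0.005],[0,0,0],100]
    - [[-0.027,-0.038,-0.005],[0,0,0],100]
    - [[-0.027,-0.038,-0.005],[0,0,0],100]
    - [[-0.027,-0.038,-0.005],[0,0,0],100]
    - [[-0.027,-0.038,-0.005],[0,0,0],100]
    - [[-0.027,-0.038,-0.005],[0,0,0],100]
    - [[0,0,0],[0,0,0],100]
    - [[0,0,0],[0,0,0],100]

```text
clock: 1.85
eef_pos: [553.1, 82.0, 350.9]
tcp_rot: [3.141, -0.001, 3.055]
contact_force: [-0.4, 0.6, 0.3]
opening: 1.001
```

```bash
python3 - <<'E'
from h import *
s=sense(); print(s['eef_pos'],s['tcp_rot'],s['qpos'])
w=grab("wrist","w1.png")
for X in ((497,183,178),(530,40,67),(661,-3.5,53)): print(proj(w,X))
E
```

```text
[553.14884296  82.04412243 350.9065868 ] [ 3.14144313e+00 -8.37307271e-04  3.05536671e+00] [ 1.44359543e-01  1.56697220e-01  1.62680954e+00  3.44641426e-04
  1.35886688e+00 -1.34028340e+00]
[343.56334974 118.9304128 ]
[232.38087641 145.56616414]
[217.61285662 219.89984097]
```

View pics/w1.png

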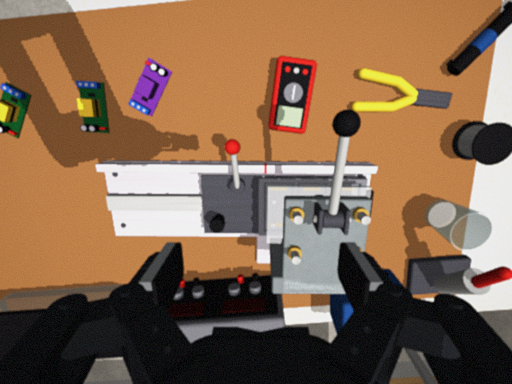

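The wrist view is square to the jig: lever ball (346,123), clamp ball (232,147), knob (216,222), red mark (265,170). Scale bar edge is horizontal, so yaw -0.086 holds.

```bash
python3 - <<'E'
from h import *
np.set_printoptions(precision=1,suppress=True)
a=load("top0.npz"); b=load("scene0.npz"); w=load("w1.npz")
cl=[x for x in blobs(w,(0,150,60),(6,255,255),8)]; print([(x[0],x[1]) for x in cl])
print("lever",tri((a,203,196),(b,321,167),(w,346,123)), tri((a,203,196),(w,346,123)))
print("clamp",tri((a,245.4,190),(b,273.2,194),(w,232.3,147)))
print("knob",tri((a,258,155),(b,257,232),(w,216,222)), onz(w,216,222,65))
print("mark",onz(w,265.5,170,37))
E
```

```text
[(1066, [290.7, 92.9]), (38, [287.0, 68.8]), (34, [304.8, 71.5]), (20, [101.8, 128.0]), (28, [11.7, 132.1]), (180, [231.9, 146.6]), (397, [492.5, 277.4]), (50, [240.1, 278.7]), (39, [181.7, 283.3])]
lever [499.  182.9 182. ] [497.8 180.4 194.6]
clamp [530.9  40.8  69.3]
knob [662.   -4.3  56.5] [659.7  -4.3  65. ]
mark [580.9  89.3  37. ]
```

>>> play_rows:
  moves:
    - [[0.0127,0.0192,0.022],[0,0,0],70]
    - [[0.0127,0.0192,0.022],[0,0,0],70]
    - [[0.0127,0.0192,0.022],[0,0,0],70]
    - [[0.0127,0.0192,0.022],[0,0,0],70]
    - [[0.0127,0.0192,0.022],[0,0,0],70]
    - [[0,0,0],[0,0,0],70]
    - [[0,0,0.019],[0,0,0],70]
    - [[0,0,0.019],[0,0,0],70]
    - [[0,0,0.019],[0,0,0],70]
    - [[0,0,0.019],[0,0,0],70]
    - [[0,0,0],[0,0,0],70]
    - [[0,0,0],[0,0,0],25]
    - [[0,0,0],[0,0,0],25]
    - [[0,0,0],[0,0,0],25]
    - [[0,0,0],[0,0,0],25]
    - [[0,0,0],[0,0,0],25]
    - [[0,0,0],[0,0,0],25]
  squeeze: 20

```text
clock: 3.6
eef_pos: [497.9, 181.5, 166.2]
tcp_rot: [-3.138, 0.001, 3.059]
contact_force: [1.4, -14.7, 0.4]
opening: 0.337
```

>>> play_rows:
  moves:
    - [[0,-0.002,0],[0,0,0],25]
    - [[-0.0028,0,-0.0139],[0,0,0],25]
    - [[-0.0043,0,-0.0135],[0,0,0],25]
    - [[-0.0058,0,-0.0129],[0,0,0],25]
    - [[-0.0073,0,-0.0122],[0,0,0],25]
    - [[-0.0085,0,-0.0113],[0,0,0],25]
    - [[-0.0098,0,-0.0102],[0,0,0],25]
    - [[-0.0109,0,-0.0091],[0,0,0],25]
    - [[-0.0119,0,-0.0078],[0,0,0],25]
    - [[-0.0127,0,-0.0063],[0,0,0],25]
    - [[-0.0133,0,-0.0049],[0,0,0],25]
    - [[-0.003,0,-0.001],[0,0,0],25]
    - [[0,0,0],[0,0,0],25]
    - [[0,0,0],[0,0,0],25]

```text
clock: 5.0
eef_pos: [587.9, 173.0, 269.3]
tcp_rot: [-3.14, 0.0, 3.058]
contact_force: [-0.9, -8.4, -0.0]
opening: 0.335
```

>>> play_rows:
  moves:
    - [[-0.003,0,-0.0005],[0,0,0],25]
    - [[-0.003,0,-0.0005],[0,0,0],25]
    - [[0,0,0],[0,0,0],25]

```text
clock: 5.3
eef_pos: [589.6, 172.8, 269.1]
tcp_rot: [-3.139, -0.009, 3.058]
contact_force: [-17.2, -5.7, 3.0]
opening: 0.334
```

```bash
python3 - <<'E'
from h import *
s=sense(); print(s['eef_pos'],s['contact_force'])
b=grab("scene","s1.png")
cv2.imwrite('pics/s1c.png',cv2.resize(b["pixels"][130:290,180:380,::-1],None,fx=4,fy=4,interpolation=cv2.INTER_CUBIC)[:600])
E
```

```text
[589.57701846 172.80584236 269.14485561] [-17.16883955  -5.70239489   2.96741474]
```

View pics/s1c.png

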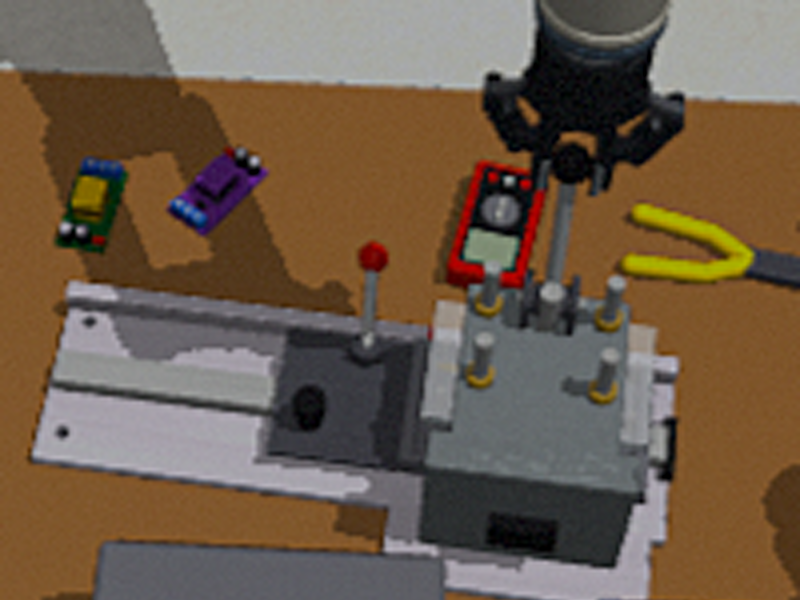

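The close-up shows the lever up and the press pins raised. The 17 N push-back means it is at its stop. Next: release, then move over the clamp ball.

>>> play_rows:
  moves:
    - [[0.004,0,0],[0,0,0],25]
    - [[0,0,0],[0,0,0],75]
    - [[0,0,0],[0,0,0],75]
    - [[0,0,0],[0,0,0],75]
    - [[0,0,0],[0,0,0],75]
    - [[0,0,-0.03],[0,0,0],75]
    - [[0,0,-0.03],[0,0,0],75]
    - [[0.0086,-0.0272,0],[0,0,0],75]
    - [[0.0086,-0.0272,0],[0,0,0],75]
    - [[0.0086,-0.0272,0],[0,0,0],75]
    - [[0.0086,-0.0272,0],[0,0,0],75]
    - [[0.0086,-0.0272,0],[0,0,0],75]
    - [[0,0,0.045],[0,0,0],75]
    - [[0,0,0.045],[0,0,0],75]
    - [[0,0,0.045],[0,0,0],75]
    - [[0,0,0.045],[0,0,0],75]
    - [[0,0,0],[0,0,0],75]
    - [[0,0,0],[0,0,0],75]

```text
clock: 7.15
eef_pos: [535.6, 42.4, 149.9]
tcp_rot: [-3.142, -0.001, 3.058]
contact_force: [0.7, 0.4, 0.6]
opening: 0.751
```

```bash
cat >> h.py <<'E'
def dtool(P,yaw=None):
    "world target -> shift (mm) in present tool axes"
    s=sense(); R=Ro.from_euler('xyz',s['tcp_rot']).as_matrix(); return R.T@(np.array(P)-s['eef_pos'])
JX=np.array([np.cos(-.0864),np.sin(-.0864),0]);JY=np.array([-JX[1],JX[0],0])
E
python3 - <<'E'
from h import *
np.set_printoptions(precision=1,suppress=True)
s=sense(); print(s['eef_pos'],s['contact_force'])
w=grab("wrist","w2.png")
for x in blobs(w,(0,150,60),(6,255,255),60): print(x[:3],onz(w,*x[1],71))
E
```

```text
[535.6  42.4 149.9] [0.7 0.4 0.6]
(3429, [352.5, 94.5], [312, 31, 97, 135]) [455.3 122.2  71. ]
(104, [356.8, 54.7], [352, 49, 11, 12]) [427.3 124.8  71. ]
(103, [388.2, 59.6], [383, 54, 11, 12]) [432.6 148.5  71. ]
(64, [36.4, 155.1], [30, 153, 15, 5]) [ 481.2 -141.    71. ]
(577, [256.6, 195.1], [243, 182, 28, 27]) [531.7  40.   71. ]
```

View pics/w2.png

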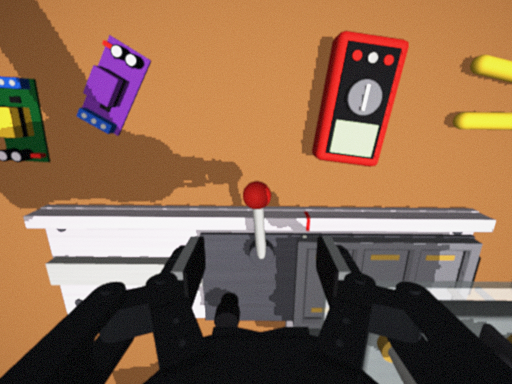

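Ball seen at (256.6,195), so its world position is (531.7, 40, 71). The multimeter is clear and the purple look-alike is to the left. Grasping and turning the clamp.

>>> play_rows:
  moves:
    - [[0.002,-0.0012,0.025],[0,0,0],75]
    - [[0.002,-0.0012,0.025],[0,0,0],75]
    - [[0,0,0.025],[0,0,0],75]
    - [[0,0,0.025],[0,0,0],75]
    - [[0,0,0],[0,0,0],20]
    - [[0,0,0],[0,0,0],20]
    - [[0,0,0],[0,0,0],20]
    - [[0,0,0],[0,0,0],20]
    - [[0,0,0],[0,0,0],20]
    - [[0,0,0],[0,0,0],20]
  squeeze: 25

```text
clock: 8.2
eef_pos: [533.0, 40.3, 51.6]
tcp_rot: [3.141, 0.004, 3.058]
contact_force: [-0.4, -0.8, 9.0]
opening: 0.274
```

>>> play_rows:
  moves:
    - [[-0.0006,-0.0091,0],[0,0,-0.131],20]
    - [[-0.0006,-0.0091,0],[0,0,-0.131],20]
    - [[-0.0006,-0.0091,0],[0,0,-0.131],20]
    - [[-0.0006,-0.0091,0],[0,0,-0.131],20]
    - [[-0.0006,-0.0091,0],[0,0,-0.131],20]
    - [[-0.0006,-0.0091,0],[0,0,-0.131],20]
    - [[-0.0006,-0.0091,0],[0,0,-0.131],20]
    - [[-0.0006,-0.0091,0],[0,0,-0.131],20]
    - [[-0.0006,-0.0091,0],[0,0,-0.131],20]
    - [[-0.0006,-0.0091,0],[0,0,0],20]
    - [[-0.0018,-0.009,0],[0,0,0],20]
    - [[-0.003,-0.0087,0],[0,0,0],20]
    - [[0,0,0],[0,0,0],20]
    - [[0,0,0],[0,0,0],20]

```text
clock: 9.6
eef_pos: [593.8, -35.3, 50.9]
tcp_rot: [3.14, -0.001, -2.046]
contact_force: [-8.2, -0.5, 9.6]
opening: 0.268
```

>>> play_rows:
  moves:
    - [[0,0,0],[0,0,0],65]
    - [[0,0,0],[0,0,0],65]
    - [[0,0,0],[0,0,0],65]
    - [[0,0,-0.03],[0,0,0],65]
    - [[0,0,-0.03],[0,0,0],65]
    - [[0,0,-0.03],[0,0,0.1474],65]
    - [[0,0,0],[0,0,0.1474],65]
    - [[0,0,0],[0,0,0.1474],65]
    - [[0,0,0],[0,0,0.1474],65]
    - [[0,0,0],[0,0,0.1474],65]
    - [[0,0,0],[0,0,0.1474],65]
    - [[0,0,0],[0,0,0.1474],65]
    - [[0,0,0],[0,0,0.1474],65]
    - [[-0.033,0.018,0],[0,0,0],65]
    - [[-0.033,0.018,0],[0,0,0],65]
    - [[0,0,0.024],[0,0,0],65]
    - [[0,0,0.024],[0,0,0],65]
    - [[0,0,0.024],[0,0,0],65]
    - [[0,0,0.022],[0,0,0],65]
    - [[0,0,0],[0,0,0],65]

```text
clock: 11.6
eef_pos: [661.7, -4.6, 42.4]
tcp_rot: [-3.141, -0.005, 3.058]
contact_force: [-1.0, -1.2, -1.1]
opening: 0.652
```

>>> play_rows:
  moves:
    - [[0,0,0],[0,0,0],15]
    - [[0,0,0],[0,0,0],15]
    - [[0,0,0],[0,0,0],15]
    - [[0,0,0],[0,0,0],15]
    - [[0,0,0],[0,0,0],15]
    - [[0,0,0],[0,0,0],15]
  squeeze: 40

```text
clock: 12.2
eef_pos: [664.8, -5.0, 47.1]
tcp_rot: [-3.141, 0.002, 3.058]
contact_force: [-1.3, -2.2, 6.9]
opening: 0.29
```

>>> play_rows:
  moves:
    - [[0,-0.01,0],[0,0,0],15]
    - [[0,-0.02,0],[0,0,0],15]
    - [[0,-0.02,0],[0,0,0],15]
    - [[0,-0.02,0],[0,0,0],15]
    - [[0,-0.02,0],[0,0,0],15]
    - [[0,-0.02,0],[0,0,0],15]
    - [[0,-0.02,0],[0,0,0],15]
    - [[0,-0.02,0],[0,0,0],15]
    - [[0,-0.02,0],[0,0,0],15]
    - [[0,-0.02,0],[0,0,0],15]
    - [[0,-0.02,0],[0,0,0],15]
    - [[0,-0.02,0],[0,0,0],15]
    - [[0,-0.01,0],[0,0,0],15]
    - [[0,-0.004,0],[0,0,0],15]
    - [[0,-0.003,0],[0,0,0],15]
    - [[0,0,0],[0,0,0],15]

```text
clock: 13.8
eef_pos: [642.8, -239.4, 46.7]
tcp_rot: [3.126, -0.005, 3.055]
contact_force: [-1.1, 54.0, 21.4]
opening: 0.282
```

>>> play_rows:
  moves:
    - [[0,0.004,0],[0,0,0],15]
    - [[0,0,0],[0,0,0],75]
    - [[0,0,0],[0,0,0],75]
    - [[0,0,0],[0,0,0],75]
    - [[0,0,-0.02],[0,0,0],75]
    - [[0,0,-0.04],[0,0,0],75]
    - [[0,0,-0.045],[0,0,0],75]
    - [[0.0297,0.0112,-0.0356],[0,0,0],75]
    - [[0.0297,0.0112,-0.0356],[0,0,0],75]
    - [[0.0297,0.0112,-0.0356],[0,0,0],75]
    - [[0.0297,0.0112,-0.0356],[0,0,0],75]
    - [[0.0297,0.0112,-0.0356],[0,0,0],75]
    - [[0,0,0],[0,0,0],75]
    - [[0,0,0],[0,0,0],75]

```text
clock: 15.2
eef_pos: [500.3, -179.1, 329.7]
tcp_rot: [-3.141, 0.003, 3.057]
contact_force: [-0.4, 0.5, -1.5]
opening: 0.748
```

```bash
python3 - <<'E'
from h import *
np.set_printoptions(precision=1,suppress=True)
s=sense(); print(s['eef_pos'],s['contact_force'],s['qpos'])
w=grab("wrist","w3.png"); a=grab("top","t3.png"); b=grab("scene","s3.png")
for n,lo,hi,am in(('yel',(22,120,60),(34,255,255),100),('blu',(95,140,40),(120,255,255),40),('red',(0,150,60),(6,255,255),60)):
  for x in blobs(w,lo,hi,am): print(n,x[:3],onz(w,*x[1],{'yel':27,'blu':12,'red':71}[n]))
for g in (a,b): print([x[:2] for x in blobs(g,(22,120,100),(34,255,255),15)])
E
```

```text
[ 500.3 -179.1  329.7] [-0.4  0.5 -1.5] [-0.3  0.1  1.7 -0.   1.3 -1.8]
yel (341, [156.5, 128.6], [145, 117, 26, 24]) [ 443.1 -343.8   27. ]
yel (300, [244.8, 125.9], [237, 117, 17, 19]) [ 451. -200.   27.]
blu (119, [72.7, 102.8], [62, 96, 22, 14]) [ 391.6 -478.1   12. ]
blu (103, [246.6, 102.8], [236, 99, 22, 8]) [ 415.6 -194.3   12. ]
blu (125, [168.5, 109.0], [158, 101, 22, 16]) [ 414.4 -323.5   12. ]
blu (80, [295.0, 124.7], [286, 118, 20, 15]) [ 457. -117.   12.]
blu (7687, [38.6, 285.6], [0, 221, 103, 144]) [ 732.4 -653.7   12. ]
blu (1174, [495.6, 337.6], [464, 321, 48, 49]) [947.3 301.3  12. ]
red (1550, [451.0, 111.1], [423, 75, 69, 78]) [452.6 100.4  71. ]
red (177, [209.2, 209.1], [202, 202, 15, 15]) [ 573.3 -267.8   71. ]
red (101, [24.0, 258.3], [20, 249, 10, 19]) [ 636.7 -598.4   71. ]
red (509, [30.6, 317.8], [23, 288, 15, 58]) [ 761.1 -631.1   71. ]
[(226, [174.8, 207.7]), (49, [310.5, 213.4])]
[(54, [159.5, 173.7]), (58, [202.0, 177.7]), (290, [351.8, 191.7])]
```

View pics/w3.png

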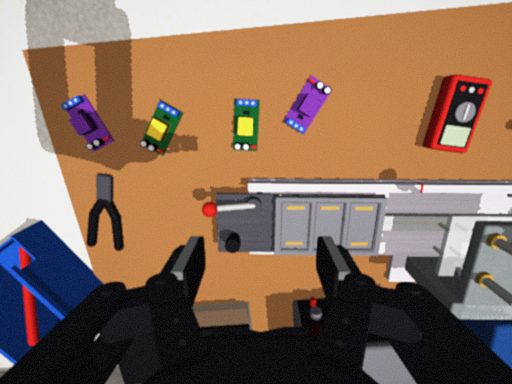

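The tray is fully out. Its three pockets lie at about columns 275–380, rows 200–250. The green modules are at (157,129) and (245,126), terminals facing the robot. Now go over module A (the one at 245,126) and look from close by.

>>> play_rows:
  moves:
    - [[0.0095,-0.005,0.042],[0,0,0],60]
    - [[0.0095,-0.005,0.042],[0,0,0],60]
    - [[0.0095,-0.005,0.042],[0,0,0],60]
    - [[0.0095,-0.005,0.042],[0,0,0],60]
    - [[0.0095,-0.005,0.042],[0,0,0.075],60]
    - [[0,0,0],[0,0,0],60]
    - [[0,0,0],[0,0,0],60]

```text
clock: 16.05
eef_pos: [450.6, -199.5, 117.8]
tcp_rot: [3.141, -0.003, 2.984]
contact_force: [0.6, -0.8, -0.1]
opening: 0.598
```

```bash
cat >> h.py <<'E'
def module(g,ztop=27,near=None):
    "green+yellow+blue: transformer top centre and heading from the board mask"
    out=[]
    for x in blobs(g,(22,120,60),(34,255,255),60):
        k=np.argwhere(x[3])[:,::-1].astype(np.float32)
        r=cv2.minAreaRect(np.array([onz(g,*p,ztop)[:2] for p in k],np.float32))
        if max(r[1])>60 : continue
        c=onz(g,*x[1],ztop)
        bl=[onz(g,*y[1],12) for y in blobs(g,(95,120,40),(120,255,255),60)]
        bl=[q for q in bl if 25<np.linalg.norm(q[:2]-c[:2])<48]
        yaw=[np.arctan2(*(c-q)[1::-1]) for q in bl]
        out.append((x[0],np.round(x[1],1),c,"rect",r,"yaw",yaw))
    return out
E
python3 - <<'E'
from h import *
np.set_printoptions(precision=2,suppress=True)
s=sense(); print(s['eef_pos'],s['tcp_rot'])
w=grab("wrist","w4.png"); w3=load("w3.npz")
m=module(w)
for x in m: print(x)
print(module(w3))
E
```

```text
[ 450.65 -199.52  117.83] [ 3.14 -0.    2.98]
(825, array([259.2, 195.9]), array([ 451.4 , -199.92,   27.  ]), 'rect', ((451.30865478515625, -199.7547149658203), (24.90324592590332, 30.19711685180664), 80.98187255859375), 'yaw', [np.float64(-0.15703868799186568)])
(109, array([123.1, 199.5]), array([ 435.04, -325.48,   27.  ]), 'rect', ((438.37310791015625, -324.8033752441406), (33.45425796508789, 17.454172134399414), 7.271150588989258), 'yaw', [])
(870, array([107.1, 211.5]), array([ 444.2 , -344.09,   27.  ]), 'rect', ((444.7547302246094, -343.6642761230469), (26.546401977539062, 35.078346252441406), 54.52170944213867), 'yaw', [np.float64(-0.6069683238512651)])
[(341, array([156.5, 128.6]), array([ 443.13, -343.84,   27.  ]), 'rect', ((443.8875427246094, -342.5439758300781), (31.139854431152344, 33.534095764160156), 54.02143096923828), 'yaw', [np.float64(-0.6158664822018469)]), (300, array([244.8, 125.9]), array([ 450.97, -200.03,   27.  ]), 'rect', ((451.2668151855469, -199.79425048828125), (25.857362747192383, 28.90081787109375), 83.64096069335938), 'yaw', [np.float64(-0.14211393419853)])]
```

View pics/w4.png

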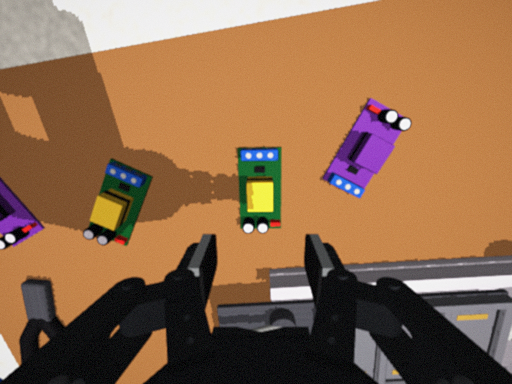

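Module A's transformer is centred between the fingers at (259,196), and its height agrees between the two views. Grasp it.

>>> play_rows:
  moves:
    - [[-0.0007,0,0.035],[0,0,0],60]
    - [[0,0,0.035],[0,0,0],60]
    - [[0,0,0.025],[0,0,0],60]
    - [[0,0,0.016],[0,0,0],60]
    - [[0,0,0],[0,0,0],60]
    - [[0,0,0],[0,0,0],15]
    - [[0,0,0],[0,0,0],15]
    - [[0,0,0],[0,0,0],15]
    - [[0,0,0],[0,0,0],15]
    - [[0,0,0],[0,0,0],15]
    - [[0,0,0],[0,0,0],15]
  squeeze: 50

```text
clock: 17.2
eef_pos: [453.2, -200.3, 9.3]
tcp_rot: [-3.141, 0.004, 2.983]
contact_force: [-0.3, 1.0, 6.2]
opening: 0.271
```

>>> play_rows:
  moves:
    - [[0,0,-0.015],[0,0,-0.017],15]
    - [[0,0,-0.035],[0,0,-0.017],15]
    - [[0,0,-0.045],[0,0,-0.017],15]
    - [[0,0,-0.045],[0,0,-0.017],15]
    - [[-0.019,0.0278,-0.01],[0,0,0],15]
    - [[-0.019,0.0278,-0.01],[0,0,0],15]
    - [[-0.019,0.0278,-0.01],[0,0,0],15]
    - [[-0.019,0.0278,-0.01],[0,0,0],15]
    - [[-0.019,0.0278,-0.01],[0,0,0],15]
    - [[0,0,0],[0,0,0],15]
    - [[0,0,0],[0,0,0],15]
    - [[0,0,0],[0,0,0],15]

```text
clock: 18.4
eef_pos: [557.8, -70.3, 197.6]
tcp_rot: [-3.141, -0.0, 3.051]
contact_force: [0.1, 0.1, -1.2]
opening: 0.269
```

```bash
python3 - <<'E'
from h import *
np.set_printoptions(precision=2,suppress=True)
s=sense(); print(s['eef_pos'],s['tcp_rot'],s['opening'])
w=grab("wrist","w5.png")
cv2.imwrite('pics/w5c.png',cv2.resize(w["pixels"][130:330,110:376,::-1],None,fx=3,fy=3,interpolation=cv2.INTER_CUBIC))
for n in("w3.npz","w5.npz"):
  g=load(n); print(n,[(x[0],np.round(x[1],1)) for x in blobs(g,(12,100,90),(24,255,255),6) if x[0]<300 and x[2][2]>x[2][3]])
  print([(x[0],x[1]) for x in blobs(g,(0,150,60),(6,255,255),60)])
E
```

```text
[557.82 -70.27 197.57] [-3.14 -0.    3.05] 0.2686061162518011
w3.npz [(135, array([154.6, 132.9])), (52, array([295.5, 207. ])), (52, array([329.5, 208. ])), (52, array([363.5, 208. ])), (101, array([497. , 240.5])), (48, array([293.5, 243. ])), (34, array([358.9, 243.5])), (85, array([484.7, 279.1])), (29, array([237. , 311.8])), (230, array([214.1, 318.9])), (20, array([226.7, 314.9])), (40, array([241.4, 320.1]))]
[(1550, [451.0, 111.1]), (177, [209.2, 209.1]), (101, [24.0, 258.3]), (509, [30.6, 317.8])]
w5.npz [(107, array([213.4, 210. ])), (102, array([313.3, 210.5])), (152, array([259.9, 219.4])), (44, array([316.1, 260.6])), (40, array([185.6, 276.8])), (46, array([367.7, 318.6])), (196, array([491.8, 324.8])), (148, array([ 22.4, 361.3])), (46, array([155.6, 367.3]))]
[(3304, [438.6, 65.9]), (81, [454.0, 27.1]), (82, [480.8, 30.8]), (60, [21.7, 129.6]), (433, [79.0, 214.1]), (74, [279.9, 290.0])]
```

View pics/w5c.png

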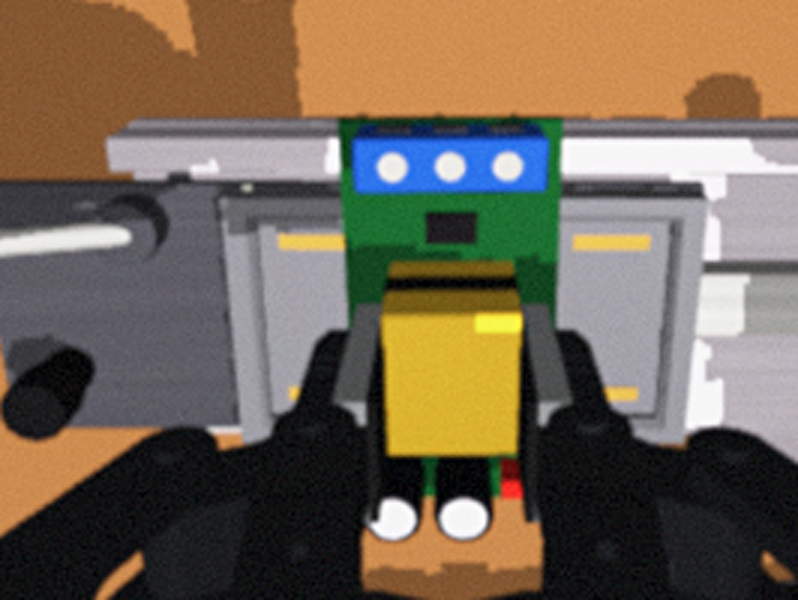

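The held module is square with its terminal to the front. Pockets 1 and 3 are visible on either side of it, with stripes on their floors; the pointer is a light spot at full-image pixel (192,192).

```bash
python3 - <<'E'
from h import *
np.set_printoptions(precision=1,suppress=True)
w3=load("w3.npz"); w5=load("w5.npz"); w2=load("w2.npz")
X=tri((w3,363.5,208),(w5,313.3,210.5)); print("p1 front stripe",X, proj(w3,X),proj(w5,X))
for z in(28,31,34): print(z,[onz(w3,u,v,z)[:2] for u,v in((295.5,207),(329.5,208),(363.5,208),(293.5,243),(358.9,243.5))],onz(w5,316.1,260.6,z)[:2],onz(w5,313.3,210.5,z)[:2])
# red ball height in w3,w5
print("ball",tri((w3,209.2,209.1),(w5,79.,214.1)))
# module held
m=[x for x in module(w5,0) if 200<x[1][0]<320]; print(m and m[0][1])
# rim of deck crop rect outer in w5: front edge row, wall columns
print("mark",onz(w2,308,221,37),"w3",onz(w3,421,187.5,37))
cv2.imwrite('pics/w3c.png',cv2.resize(w3["pixels"][170:265,195:435,::-1],None,fx=3.3,fy=3.3,interpolation=cv2.INTER_CUBIC))
E
```

```text
p1 front stripe [602.  -11.   47.6] [363.5 208. ] [313.3 210.5]
28 [array([ 598.2, -124.3]), array([605.1, -64. ]), array([610.2,  -3.6]), array([ 669.6, -131.1]), array([680.8,  -9.8])] [682.5  -6.1] [610.2  -7.6]
31 [array([ 597. , -124.6]), array([603.9, -64.7]), array([608.9,  -4.8]), array([ 667.9, -131.4]), array([679. , -10.9])] [680.6  -6.6] [608.9  -8.1]
34 [array([ 595.8, -124.9]), array([602.7, -65.4]), array([607.7,  -5.9]), array([ 666.3, -131.7]), array([677.3, -12. ])] [678.7  -7.1] [607.7  -8.6]
ball [ 572.2 -267.    74.6]
[214.5 210.3]
mark [575.6  89.6  37. ] w3 [577.   89.2  37. ]
```

View pics/w3c.png

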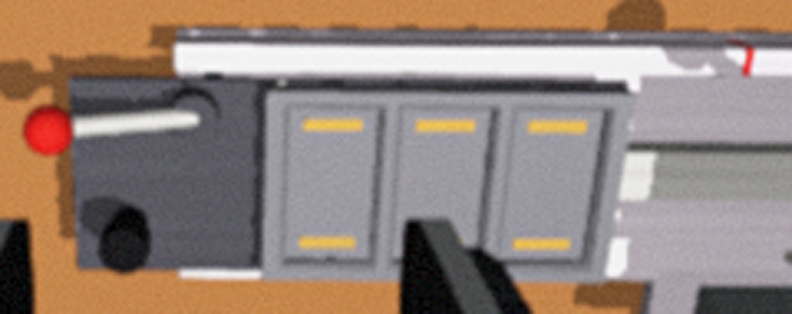

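>>> play_rows:
  moves:
    - [[-0.025,0.0016,0.015],[0,0,0],15]
    - [[-0.025,0.0016,0.025],[0,0,0],15]
    - [[-0.0255,0.0016,0.03],[0,0,0.003],15]
    - [[0,0,0.027],[0,0,0],15]
    - [[0,0,0],[0,0,0],15]
    - [[0,0,0],[0,0,0],15]

```text
clock: 19.05
eef_pos: [633.2, -72.5, 100.3]
tcp_rot: [-3.142, -0.002, 3.047]
contact_force: [0.7, 0.0, -0.1]
opening: 0.27
```

```bash
python3 - <<'E'
from h import *
np.set_printoptions(precision=1,suppress=True)
s=sense(); P=s['eef_pos']; print(P,s['tcp_rot'],s['opening'],s['contact_force'])
w=grab("wrist","w6.png")
zu=P[2]-9.3
for x in blobs(w,(95,120,40),(120,255,255),200): 
  if 150<x[1][0]<350:
    X=onz(w,*x[1],zu+10); print("term",x[1],X,"centre",X+36.5*np.array([np.cos(.094),-np.sin(.094),0]))
print("stripes",[(x[0],x[1],onz(w,*x[1],46)[:2]) for x in blobs(w,(12,100,90),(24,255,255),30) if x[0]<400 and x[2][2]>x[2][3]])
cv2.imwrite('pics/w6c.png',cv2.resize(w["pixels"][130:330,110:376,::-1],None,fx=3,fy=3,interpolation=cv2.INTER_CUBIC))
E
```

```text
[633.2 -72.5 100.3] [-3.1 -0.   3. ] 0.26965507470436734 [ 0.7  0.  -0.1]
term [259.5, 182.5] [596.3 -68.9 101. ] centre [632.6 -72.3 101. ]
stripes [(319, [182.8, 164.5], array([ 591.8, -126.7])), (319, [260.4, 164.5], array([597.4, -68.5])), (281, [337.6, 164.0], array([602.4, -10.5])), (123, [259.8, 219.1], array([641.7, -73.1])), (219, [190.4, 245.5], array([ 659.9, -132.8])), (251, [330.6, 245.0], array([670.4, -16.8])), (156, [188.7, 274.0], array([ 687. , -139.1]))]
```

View pics/w6c.png

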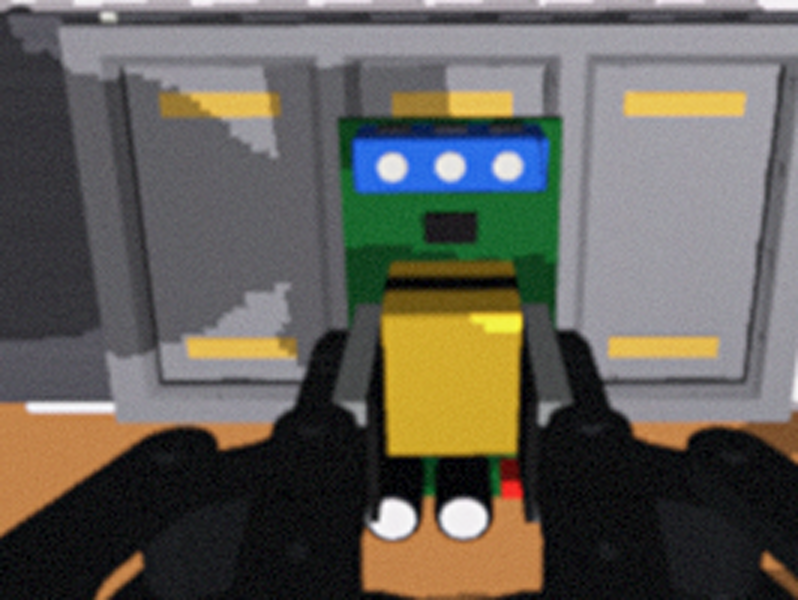

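The held module sits over the middle pocket, within 1.5 mm. Pocket centre (631.1,-71.7), floor z about 46.5 from two views. Lower with force check.

>>> play_rows:
  moves:
    - [[0.0015,0.0005,0.015],[0,0,0],15]
    - [[0,0,0.015],[0,0,0],15]
    - [[0,0,0.005],[0,0,0],15]
    - [[0,0,0.003],[0,0,0],15]
    - [[0,0,0.002],[0,0,0],15]
    - [[0,0,0.002],[0,0,0],15]
    - [[0,0,0],[0,0,0],15]
    - [[0,0,0],[0,0,0],15]

```text
clock: 19.9
eef_pos: [633.0, -71.3, 58.6]
tcp_rot: [-3.142, 0.0, 3.048]
contact_force: [0.2, -0.9, -0.9]
opening: 0.27
```

>>> play_rows:
  moves:
    - [[0,0,0.001],[0,0,0],15]
    - [[0,0,0.001],[0,0,0],15]
    - [[0,0,0],[0,0,0],15]

```text
clock: 20.2
eef_pos: [632.8, -71.2, 56.3]
tcp_rot: [-3.142, -0.0, 3.048]
contact_force: [0.2, -0.6, -1.3]
opening: 0.269
```

>>> play_rows:
  moves:
    - [[0,0,0.001],[0,0,0],15]
    - [[0,0,0.001],[0,0,0],15]
    - [[0,0,0.0005],[0,0,0],15]
    - [[0,0,0],[0,0,0],15]

```text
clock: 20.6
eef_pos: [632.7, -71.2, 53.8]
tcp_rot: [-3.142, -0.0, 3.048]
contact_force: [0.1, 0.1, -0.5]
opening: 0.27
```

>>> play_rows:
  moves:
    - [[0,0,0.001],[0,0,0],15]
    - [[0,0,0.001],[0,0,0],15]
    - [[0,0,0.001],[0,0,0],15]
    - [[0,0,0],[0,0,0],15]

```text
clock: 21.0
eef_pos: [632.8, -71.2, 51.4]
tcp_rot: [-3.142, 0.0, 3.048]
contact_force: [-2.6, 1.2, 4.7]
opening: 0.266
```

>>> play_rows:
  moves:
    - [[0,0,0],[0,0,0],50]
    - [[0,0,0],[0,0,0],50]
    - [[0,0,0],[0,0,0],50]
    - [[0,0,-0.02],[0,0,0],50]
    - [[0,0,-0.04],[0,0,0],50]
    - [[0,0,-0.045],[0,0,0],50]
    - [[0,0,-0.04],[0,0,0],50]
    - [[0,0,0],[0,0,0],50]
    - [[0,0,0],[0,0,0],50]

```text
clock: 21.9
eef_pos: [633.3, -71.3, 196.9]
tcp_rot: [-3.142, 0.002, 3.048]
contact_force: [-0.3, -0.3, -0.2]
opening: 0.501
```

```bash
python3 - <<'E'
from h import *
np.set_printoptions(precision=1,suppress=True)
w=grab("wrist","w7.png"); print(sense()['eef_pos'])
cv2.imwrite('pics/w7c.png',cv2.resize(w["pixels"][130:330,110:376,::-1],None,fx=3,fy=3,interpolation=cv2.INTER_CUBIC))
for x in module(w,70): print(x)
E
```

```text
[632.4 -71.2 195.4]
(91, array([ 2.6, 26.9]), array([ 467.9, -284.9,   70. ]), 'rect', ((469.0128479003906, -285.6410827636719), (4.997607231140137, 22.32352066040039), 56.81792068481445), 'yaw', [])
(77, array([206.3, 146. ]), array([ 588.8, -121.2,   70. ]), 'rect', ((588.3778686523438, -121.4551010131836), (24.202985763549805, 3.8861265182495117), 82.2640151977539), 'yaw', [])
(105, array([312.8, 146.3]), array([599.1, -14.4,  70. ]), 'rect', ((598.7837524414062, -15.134028434753418), (26.211498260498047, 4.005799293518066), 84.64647674560547), 'yaw', [])
(648, array([259.8, 181.5]), array([630.8, -71. ,  70. ]), 'rect', ((630.5003051757812, -71.28915405273438), (24.09969139099121, 30.582447052001953), 85.34650421142578), 'yaw', [np.float64(-0.08153824008877705)])
(68, array([209.2, 204.1]), array([ 650.8, -127.7,   70. ]), 'rect', ((651.314453125, -127.49725341796875), (24.89727210998535, 3.449988603591919), 84.6567611694336), 'yaw', [])
(79, array([308.3, 204.2]), array([660.9, -21.3,  70. ]), 'rect', ((661.2659912109375, -21.102014541625977), (24.878093719482422, 3.4489152431488037), 84.6563949584961), 'yaw', [])
```

View pics/w7c.png

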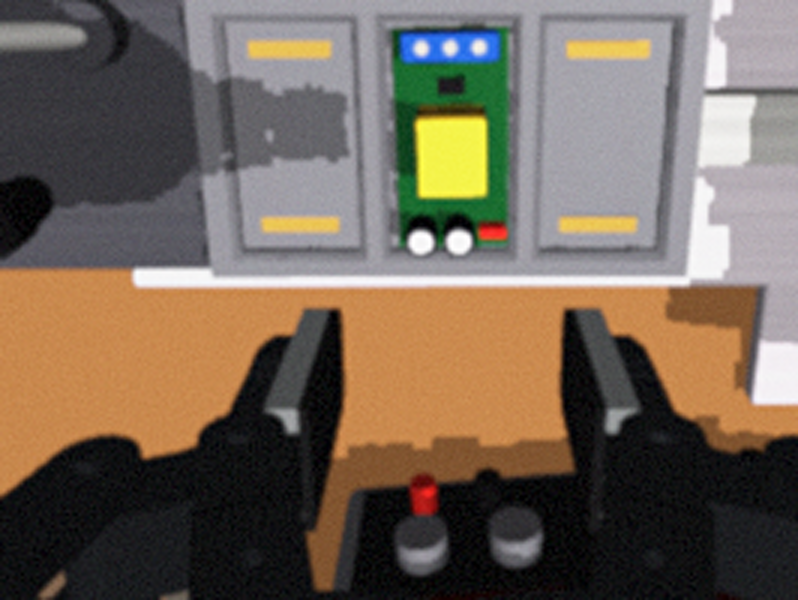

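Module A is seated squarely in the middle pocket, terminal to the front. Next, module B.

>>> play_rows:
  moves:
    - [[0.0203,-0.0362,0],[0,0,0],60]
    - [[0.0203,-0.0362,0],[0,0,0],60]
    - [[0.0203,-0.0362,0],[0,0,0],60]
    - [[0.0203,-0.0362,0],[0,0,0],60]
    - [[0.0203,-0.0362,0],[0,0,0],60]
    - [[0.0203,-0.0362,0.02],[0,0,0],60]
    - [[0.0203,-0.0362,0.03],[0,0,0],60]
    - [[0.0203,-0.0362,0.028],[0,0,0],60]
    - [[0,0,0],[0,0,0.128],60]
    - [[0,0,0],[0,0,0.128],60]
    - [[0,0,0],[0,0,0.128],60]
    - [[0,0,0],[0,0,0.128],60]
    - [[0,0,0],[0,0,0],60]
    - [[0,0,0],[0,0,0],60]

```text
clock: 23.35
eef_pos: [443.9, -342.9, 117.4]
tcp_rot: [3.141, -0.002, 2.539]
contact_force: [0.6, -0.0, -0.5]
opening: 0.602
```

```bash
python3 - <<'E'
from h import *
np.set_printoptions(precision=2,suppress=True)
s=sense(); print(s['eef_pos'],s['tcp_rot'])
w=grab("wrist","w8.png")
for x in module(w): print(x, dtool(list(x[2][:2])+[8]))
E
```

```text
[ 443.86 -342.91  117.41] [ 3.14 -0.    2.54]
(828, array([259. , 196.2]), array([ 444.34, -343.41,   27.  ]), 'rect', ((443.988525390625, -343.2023620605469), (24.47686004638672, 30.156734466552734), 55.53517532348633), 'yaw', [np.float64(-0.601093799780787)]) [ -0.63  -0.14 109.71]
```

>>> play_rows:
  moves:
    - [[-0.0007,0,0.035],[0,0,0],60]
    - [[0,0,0.035],[0,0,0],60]
    - [[0,0,0.025],[0,0,0],60]
    - [[0,0,0.016],[0,0,0],60]
    - [[0,0,0],[0,0,0],60]
    - [[0,0,0],[0,0,0],15]
    - [[0,0,0],[0,0,0],15]
    - [[0,0,0],[0,0,0],15]
    - [[0,0,0],[0,0,0],15]
    - [[0,0,0],[0,0,0],15]
    - [[0,0,0],[0,0,0],15]
    - [[0,0,-0.01],[0,0,0],15]
    - [[0,0,-0.04],[0,0,0],15]
    - [[0,0,-0.045],[0,0,0],15]
    - [[0,0,-0.045],[0,0,-0.1275],15]
    - [[0,0,-0.04],[0,0,-0.1275],15]
    - [[0,0,0],[0,0,-0.1275],15]
    - [[0,0,0],[0,0,-0.1275],15]
    - [[0,0,0],[0,0,0],15]
    - [[0,0,0],[0,0,0],15]
  squeeze: 50

```text
clock: 25.4
eef_pos: [444.9, -343.7, 187.9]
tcp_rot: [3.142, -0.0, 3.042]
contact_force: [-0.2, 0.3, -1.0]
opening: 0.268
```

>>> play_rows:
  moves:
    - [[-0.023,0.033,0],[0,0,-0.006],15]
    - [[-0.023,0.033,0],[0,0,0],15]
    - [[-0.023,0.033,0],[0,0,0],15]
    - [[-0.023,0.033,0],[0,0,0],15]
    - [[-0.023,0.033,0],[0,0,0],15]
    - [[-0.023,0.033,0],[0,0,0],15]
    - [[-0.023,0.033,0.015],[0,0,0],15]
    - [[0,0,0.035],[0,0,0],15]
    - [[0,0,0.035],[0,0,0],15]
    - [[0,0,0],[0,0,0],15]
    - [[0,0,0],[0,0,0],15]

```text
clock: 26.5
eef_pos: [626.0, -128.4, 102.5]
tcp_rot: [3.141, -0.002, 3.05]
contact_force: [-0.0, -0.6, 0.4]
opening: 0.268
```

```bash
python3 - <<'E'
from h import *
np.set_printoptions(precision=2,suppress=True)
s=sense(); P=s['eef_pos']; print(P,s['tcp_rot'],s['opening'])
w=grab("wrist","w9.png")
for x in blobs(w,(95,120,40),(120,255,255),200): 
  if 150<x[1][0]<350:
    X=onz(w,*x[1],P[2]+.7); c=X+36.5*np.array([np.cos(.092),-np.sin(.092),0]); print("term",x[1],X,"centre",c,"shift",dtool(P+np.array([625.8-c[0],-129.5-c[1],0])))
print("stripes",[(x[0],np.round(x[1],1),onz(w,*x[1],46)[:2]) for x in blobs(w,(12,100,90),(24,255,255),30) if x[0]<400 and x[2][2]>x[2][3]])
E
```

```text
[ 626.01 -128.42  102.5 ] [ 3.14 -0.    3.05] 0.26789609531532815
term [339.1, 165.8] [583.6  -80.68 103.2 ] centre [619.95 -84.04 103.2 ] shift [ -8.92 -44.48   1.33]
term [259.4, 183.6] [ 589.68 -124.96  103.2 ] centre [ 626.03 -128.31  103.2 ] shift [ 1.19 -0.94  1.32]
stripes [(273, array([258., 166.]), array([ 591.59, -126.41])), (306, array([410.8, 166.5]), array([602.62, -10.22])), (66, array([332.5, 195.1]), array([620.22, -70.  ])), (158, array([259.8, 220.5]), array([ 636.67, -129.19])), (223, array([396.1, 246.3]), array([670.54, -17.18])), (137, array([331.8, 274.6]), array([693.37, -71.32])), (76, array([145.8, 376.5]), array([ 796.04, -259.27]))]
```

>>> play_rows:
  moves:
    - [[0.0003,-0.0008,0.015],[0,0,0],15]
    - [[0,0,0.015],[0,0,0],15]
    - [[0,0,0.01],[0,0,0],15]
    - [[0,0,0.003],[0,0,0],15]
    - [[0,0,0.002],[0,0,0],15]
    - [[0,0,0.0015],[0,0,0],15]
    - [[0,0,0.0015],[0,0,0],15]
    - [[0,0,0.001],[0,0,0],15]
    - [[0,0,0],[0,0,0],15]
    - [[0,0,0],[0,0,0],15]

```text
clock: 27.55
eef_pos: [626.2, -129.2, 53.8]
tcp_rot: [-3.142, 0.0, 3.052]
contact_force: [-0.3, 0.1, -1.8]
opening: 0.268
```

>>> play_rows:
  moves:
    - [[0,0,0.001],[0,0,0],15]
    - [[0,0,0.001],[0,0,0],15]
    - [[0,0,0.0005],[0,0,0],15]
    - [[0,0,0],[0,0,0],15]

```text
clock: 27.95
eef_pos: [626.0, -129.2, 51.0]
tcp_rot: [3.142, -0.0, 3.052]
contact_force: [-0.0, -0.4, -0.8]
opening: 0.268
```

>>> play_rows:
  moves:
    - [[0,0,0.001],[0,0,0],15]
    - [[0,0,0.0005],[0,0,0],15]
    - [[0,0,0],[0,0,0],15]

```text
clock: 28.25
eef_pos: [626.1, -129.2, 50.7]
tcp_rot: [-3.142, 0.0, 3.052]
contact_force: [-4.5, 0.4, 9.6]
opening: 0.273
```

>>> play_rows:
  moves:
    - [[0,0,0],[0,0,0],50]
    - [[0,0,0],[0,0,0],50]
    - [[0,0,0],[0,0,0],50]
    - [[0,0,-0.02],[0,0,0],50]
    - [[0,0,-0.04],[0,0,0],50]
    - [[0,0,-0.045],[0,0,0],50]
    - [[0,0,-0.04],[0,0,0],50]
    - [[0,0,0],[0,0,0],50]
    - [[0,0,0],[0,0,0],50]

```text
clock: 29.15
eef_pos: [626.6, -129.3, 195.6]
tcp_rot: [-3.141, 0.002, 3.052]
contact_force: [0.5, 0.4, -0.7]
opening: 0.502
```

```bash
python3 - <<'E'
from h import *
np.set_printoptions(precision=1,suppress=True)
w=grab("wrist","w10.png"); print(sense()['eef_pos'])
cv2.imwrite('pics/w10c.png',cv2.resize(w["pixels"][130:270,90:376,::-1],None,fx=2.7,fy=2.7,interpolation=cv2.INTER_CUBIC))
for x in module(w,70): 
  if x[0]>300: print(x)
for n in("top","scene"):
  print(n,[x[:2] for x in blobs(grab(n),(22,120,100),(34,255,255),12)])
E
```

```text
[ 625.7 -129.1  194.1]
(672, array([260.1, 182.1]), array([ 624.3, -128.8,   70. ]), 'rect', ((624.408447265625, -128.81829833984375), (25.067317962646484, 30.35479736328125), 84.887939453125), 'yaw', [np.float64(-0.09094911799724394)])
(681, array([316.2, 183.4]), array([630.9, -70.4,  70. ]), 'rect', ((630.7100219726562, -70.61038208007812), (26.123737335205078, 30.420846939086914), 84.88204956054688), 'yaw', [np.float64(-0.38520435003436804)])
top [(31, [274.6, 162.9]), (49, [291.9, 164.8]), (228, [174.7, 207.7])]
scene [(290, [351.9, 191.7]), (73, [216.9, 217.2]), (77, [235.6, 220.0])]
```

View pics/w10c.png

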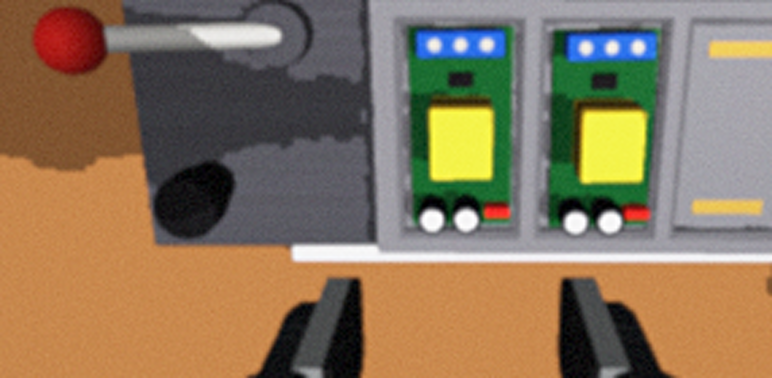

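Both modules are seated squarely, terminals to the front, and the pointer is a light spot on the deck edge. Now take the knob.

>>> play_rows:
  moves:
    - [[-0.009,-0.0357,0],[0,0,0],65]
    - [[-0.009,-0.0357,0],[0,0,0],65]
    - [[-0.0088,-0.0357,0.008],[0,0,0],65]
    - [[0,0,0.04],[0,0,0],65]
    - [[0,0,0.04],[0,0,0],65]
    - [[0,0,0.03],[0,0,0],65]
    - [[0,0,0.03],[0,0,0],65]
    - [[0,0,0],[0,0,0],65]
    - [[0,0,0],[0,0,0],15]
    - [[0,0,0],[0,0,0],15]
    - [[0,0,0],[0,0,0],15]
    - [[0,0,0],[0,0,0],15]
    - [[0,0,0],[0,0,0],15]
    - [[0,0,0],[0,0,0],15]
  squeeze: 50

```text
clock: 30.7
eef_pos: [644.1, -238.7, 48.2]
tcp_rot: [-3.141, 0.002, 3.052]
contact_force: [-1.0, -0.6, 6.3]
opening: 0.283
```

>>> play_rows:
  moves:
    - [[0,0.006,0],[0,0,0],15]
    - [[0,0.012,0],[0,0,0],15]
    - [[0,0.016,0],[0,0,0],15]
    - [[0,0.016,0],[0,0,0],15]
    - [[0,0.016,0],[0,0,0],15]
    - [[0,0.016,0],[0,0,0],15]
    - [[0,0.016,0],[0,0,0],15]
    - [[0,0.016,0],[0,0,0],15]
    - [[0,0.016,0],[0,0,0],15]
    - [[0,0.016,0],[0,0,0],15]
    - [[0,0.016,0],[0,0,0],15]
    - [[0,0.016,0],[0,0,0],15]
    - [[0,0.016,0],[0,0,0],15]
    - [[0,0.016,0],[0,0,0],15]
    - [[0,0.012,0],[0,0,0],15]
    - [[0,0.006,0],[0,0,0],15]
    - [[0,0,0],[0,0,0],15]
    - [[0,0,0],[0,0,0],15]

```text
clock: 32.5
eef_pos: [665.3, -10.2, 48.2]
tcp_rot: [3.14, 0.004, 3.052]
contact_force: [1.9, 3.8, 5.7]
opening: 0.284
```

```bash
python3 - <<'E'
from h import *
np.set_printoptions(precision=1,suppress=True)
s=sense(); P=s['eef_pos'];print(P, s['contact_force'])
w=grab("wrist","w11.png")
print("mark",proj(w,(576.3,89.4,37)),[x[:3] for x in blobs(w,(0,120,50),(8,255,255),6)])
u,v=map(int,proj(w,(576.3,89.4,37))); u0=max(0,min(512-200,u-130)); v0=max(0,v-60)
cv2.imwrite('pics/w11c.png',cv2.resize(w["pixels"][v0:v0+150,u0:u0+200,::-1],None,fx=4,fy=4,interpolation=cv2.INTER_CUBIC)); print(u0,v0)
E
```

```text
[665.3 -10.2  48.2] [1.9 3.8 5.7]
mark [431.5  66.4] [(190, [432.6, 68.8], [427, 55, 13, 30]), (2594, [179.3, 126.8], [150, 99, 59, 57]), (139, [472.4, 252.2], [459, 248, 26, 12])]
301 6
```

View pics/w11c.png

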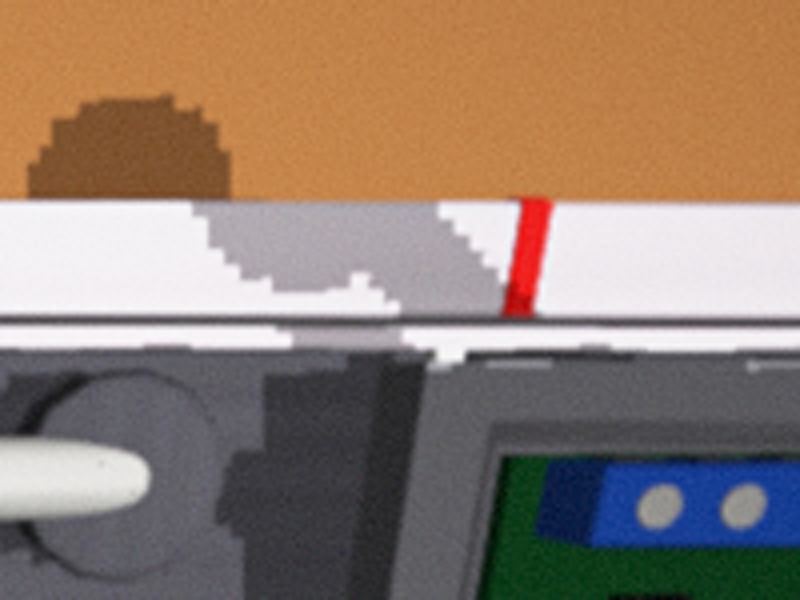

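The red mark runs (435,56)–(430.5,85). The white pointer is at about (412,96) on the deck edge, so the tray is still short of the mark.

```bash
python3 - <<'E'
from h import *
np.set_printoptions(precision=1,suppress=True)
w3,w5,w6,w11=[load(f"w{i}.npz") for i in(3,5,6,11)]
q6=(110+108/3,130+17/3)
X=tri((w3,280.2,195.2),(w5,192.3,192.3),(w6,*q6)); print("pointer z",X,tri((w5,192.3,192.3),(w6,*q6)))
jx=np.array([np.cos(.0915),-np.sin(.0915),0]);jy=np.array([-jx[1],jx[0],0])
a=onz(w11,434.8,56.5,37);b=onz(w11,430.7,84.5,37);print("mark",a,b,a@jy,b@jy,"w2",onz(w2:=load("w2.npz"),308,221,37)@jy,onz(w3,421,187.5,37)@jy)
for z in(37,40,43,X[2]): 
  p=onz(w11,412.3,96,z); print(z,p,p@jy, onz(w5,192.3,192.3,z)@jy+240, onz(w3,280.2,195.2,z)@jy+240,onz(w6,*q6,z)@jy+240)
s=sense()['eef_pos']; print("tcp jy",s@jy,"stop",np.array([642.8,-239.4,0])@jy+240,np.array([644.1,-238.7,0])@jy+240)
px=w11["pixels"][85:104,404:424].astype(int).sum(2)//3; print(px)
E
```

```text
pointer z [ 568.4 -150.8   43.3] [ 568.4 -150.8   43. ]
mark [571.7  90.6  37. ] [585.3  89.9  37. ] 142.4752775904024 143.02848234358592 w2 141.78780137278528 141.52614748969384
37 [590.3  80.5  37. ] 134.13428601057797 140.20402858674333 142.2607418520135 139.16415486494054
40 [590.3  78.9  40. ] 132.52859631223689 141.00527221485035 142.0229151687417 140.42582446764635
43 [590.2  77.3  43. ] 130.9229066138958 141.80651584295734 141.78508848546986 141.68749407035213
43.251592235760235 [590.2  77.2  43.3] 130.7882469268482 141.87371140155204 141.76514336981393 141.79330282906398
tcp jy 50.635388379021755 stop 60.335623020641265 61.15147886660691
[[ 90  96  89  91  93  90  95  91  91  92  92  91  92  97  90  95  95  90
   97  92]
 [ 83  81  81  81  80  81  76  77  85  79  78  85  78  80  82  81  77  80
   79  83]
 [151 149 141 146 146 149 147 143 145 148 145 149 147 146 150 142 147 145
  146 139]
 [227 225 228 225 223 227 226 227 224 223 227 222 227 226 224 225 226 222
  226 223]
 [244 244 245 245 245 245 243 245 243 244 243 244 244 243 246 242 243 242
  243 244]
 [244 244 244 243 24
[... 470 characters left out ...]
  53  59
   64  72]
 [ 72  68  69  85 126 154 194 213 214 208 190 183 166  99  74  76  79  82
   98 122]
 [ 48  43  49  94 151 165 173 179 173 154 121 109 105  92  89  94  92  94
  112 132]
 [ 43  39  44  91 128 141 138 139 134 123  96  89  94  94  95  99  87  96
   95 102]
 [ 41  41  52  70 100 102 101 104 100  96  95  91  94  95  97  92  93  99
   91  93]
 [ 42  36  48  72  93  89  87  94  87  90  95  92  96  97  96  97  95  94
   95  93]
 [ 41  43  57  78  94  96  95  93  99  92  91  94  91  96  93  91  90  93
   97  94]
 [ 44  46  56  83  94  92  91  92  95  93  96  94  95  94  95  95  95  94
   97  92]
 [ 39  43  57  90  97  93  90  95  97  95  97  98  91  92  92  91 100  91
   94  94]]
```

>>> play_rows:
  moves:
    - [[0,0.004,0],[0,0,0],15]
    - [[0,0.004,0],[0,0,0],15]
    - [[0,0.002,0],[0,0,0],15]
    - [[0,0,0],[0,0,0],15]
    - [[0,0,0],[0,0,0],15]

```text
clock: 33.05
eef_pos: [666.2, -1.4, 48.2]
tcp_rot: [3.142, 0.004, 3.052]
contact_force: [2.5, -1.2, 4.3]
opening: 0.28
```

```bash
cat >> h.py <<'E'
jx=np.array([np.cos(.0915),-np.sin(.0915),0]);jy=np.array([-jx[1],jx[0],0])
def marks(w):
    r=[x for x in blobs(w,(0,120,50),(8,255,255),6) if np.linalg.norm(np.array(x[1])-proj(w,(577,89.5,37)))<25]
    k=np.argwhere(r[0][3]); v1=k[:,0].max(); 
    print("mark",r[0][:3],onz(w,*r[0][1],37)@jy)
    for v in range(v1+5,v1+16):
        row=w["pixels"][v].astype(int).mean(1); u=int(r[0][1][0]); seg=row[u-40:u+40]; hi=np.where(seg>190)[0]
        if 2<len(hi)<25: print(v,hi.min()+u-40,hi.max()+u-40,"jy",onz(w,hi.mean()+u-40,v,43)@jy)
E
python3 - <<'E'
from h import *
np.set_printoptions(precision=1,suppress=True)
s=sense()['eef_pos']; print(s,s@jy); marks(load("w11.npz")); marks(grab("wrist","w12.png"))
E
```

```text
[666.2  -1.4  48.2] 59.51139299742774
mark (190, [432.6, 68.8], [427, 55, 13, 30]) 142.5025931006444
93 410 471 jy 146.11565739239876
94 410 416 jy 131.11519459953317
95 410 416 jy 131.20274948644288
96 410 413 jy 130.50280801988006
mark (191, [415.8, 68.9], [410, 55, 12, 30]) 142.3847036442351
93 411 414 jy 139.56288364988004
```

>>> play_rows:
  moves:
    - [[0,0,0],[0,0,0],60]
    - [[0,0,0],[0,0,0],60]
    - [[0,0,0],[0,0,0],60]
    - [[0,0,-0.02],[0,0,0],60]
    - [[0,0,-0.04],[0,0,0],60]
    - [[0,0,-0.04],[0,0,0],60]
    - [[0.046,0,0],[0,0,0],60]
    - [[0.046,0,0],[0,0,0],60]
    - [[0.046,0,0],[0,0,0],60]
    - [[0,0.04,0],[0,0,0],60]
    - [[0,0.041,0],[0,0,0],60]
    - [[0,0,0],[0,0,0],60]
    - [[0,0,0],[0,0,0],60]

```text
clock: 34.4
eef_pos: [534.1, 92.6, 146.6]
tcp_rot: [-3.141, -0.0, 3.054]
contact_force: [-0.3, -0.1, -1.3]
opening: 0.6
```

```bash
python3 - <<'E'
from h import *
np.set_printoptions(precision=1,suppress=True)
s=sense()['eef_pos']; print(s,s@jy); w=grab("wrist","w13.png"); marks(w)
p=proj(w,(577,89.5,37)); print(p); u,v=map(int,p)
cv2.imwrite('pics/w13c.png',cv2.resize(w["pixels"][v-40:v+50,u-70:u+70,::-1],None,fx=5,fy=5,interpolation=cv2.INTER_CUBIC)); print(u-70,v-40)
E
```

```text
[534.1  92.6 146.6] 141.00292716147098
mark (40, [259.9, 226.4], [259, 218, 3, 19]) 141.30107866108781
[260.4 228.5]
190 188
```

View pics/w13c.png

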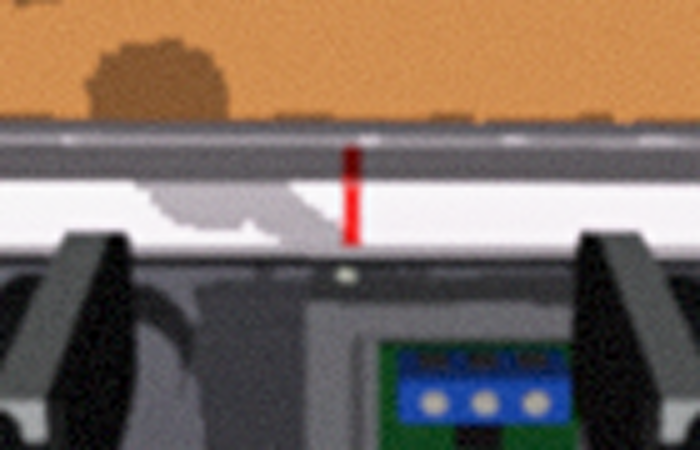

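Viewed from straight above, the pointer is at column 259.2 and the mark at 260.4, about 1.1 mm short. Regrip the knob 1 mm further along.

>>> play_rows:
  moves:
    - [[0,-0.04,0],[0,0,0],60]
    - [[0,-0.04,0],[0,0,0],60]
    - [[-0.046,0,0],[0,0,0],60]
    - [[-0.046,0,0],[0,0,0],60]
    - [[-0.046,0,0],[0,0,0],60]
    - [[0,0,0.04],[0,0,0],60]
    - [[0,0,0.03],[0,0,0],60]
    - [[0,0,0.03],[0,0,0],60]
    - [[0,0,0],[0,0,0],60]
    - [[0,0,0],[0,0,0],15]
    - [[0,0,0],[0,0,0],15]
    - [[0,0,0],[0,0,0],15]
    - [[0,0,0],[0,0,0],15]
    - [[0,0,0],[0,0,0],15]
    - [[0,0,0],[0,0,0],15]

```text
clock: 35.95
eef_pos: [665.6, -0.6, 48.4]
tcp_rot: [-3.141, 0.002, 3.052]
contact_force: [-1.4, -3.8, 7.0]
opening: 0.283
```

>>> play_rows:
  moves:
    - [[0,0.0006,0],[0,0,0],15]
    - [[0,0,0],[0,0,0],15]
    - [[0,0,0],[0,0,0],65]
    - [[0,0,0],[0,0,0],65]
    - [[0,0,0],[0,0,0],65]
    - [[0,0,-0.02],[0,0,0],65]
    - [[0,0,-0.03],[0,0,0],65]
    - [[0,0,-0.04],[0,0,0],65]
    - [[0.034,-0.018,0],[0,0,0],65]
    - [[0.034,-0.018,0],[0,0,0],65]
    - [[0,0,0],[0,0,-0.1474],65]
    - [[0,0,0],[0,0,-0.1474],65]
    - [[0,0,0],[0,0,-0.1474],65]
    - [[0,0,0],[0,0,-0.1474],65]
    - [[0,0,0],[0,0,-0.1474],65]
    - [[0,0,0],[0,0,-0.1474],65]
    - [[0,0,0],[0,0,-0.1474],65]
    - [[0,0,0],[0,0,-0.1474],65]
    - [[0,0,0],[0,0,0],65]
    - [[0,0,0],[0,0,0],65]

```text
clock: 37.95
eef_pos: [593.7, -29.2, 136.6]
tcp_rot: [3.141, 0.0, -2.057]
contact_force: [-0.0, -0.6, 1.3]
opening: 0.649
```

```bash
python3 - <<'E'
from h import *
np.set_printoptions(precision=1,suppress=True)
s=sense(); print(s['eef_pos'],s['tcp_rot'],s['qpos'])
w=grab("wrist","w14.png")
for x in blobs(w,(0,150,60),(6,255,255),60):
  X=onz(w,*x[1],72); print(x[:3],X,dtool(X))
E
```

```text
[593.7 -29.2 136.6] [ 3.1  0.  -2.1] [-0.1  0.4  1.8  0.   0.9 -2.7]
(66, [434.7, 24.0], [429, 18, 12, 14]) [427.8 -90.2  72. ] [131.4 118.2  64.6]
(628, [260.9, 207.5], [247, 194, 29, 28]) [595.  -27.3  72. ] [-2.4 -0.2 64.6]
(223, [47.0, 223.5], [36, 215, 23, 17]) [762.6 -99.3  72. ] [ -16.9 -182.1   64.6]
(2752, [439.1, 251.7], [378, 225, 120, 74]) [475.4  82.9  72. ] [-44.  156.9  64.6]
(61, [482.6, 254.0], [478, 250, 10, 9]) [442.1 103.1  72. ] [-46.3 195.9  64.6]
(60, [483.4, 276.2], [479, 272, 10, 9]) [447.  126.4  72. ] [-69.2 202.4  64.6]
```

>>> play_rows:
  moves:
    - [[-0.002,0,0.03],[0,0,0],65]
    - [[0,0,0.03],[0,0,0],65]
    - [[0,0,0.026],[0,0,0],65]
    - [[0,0,0],[0,0,0],65]
    - [[0,0,0],[0,0,0],20]
    - [[0,0,0],[0,0,0],20]
    - [[0,0,0],[0,0,0],20]
    - [[0,0,0],[0,0,0],20]
    - [[0,0,0],[0,0,0],20]
    - [[0,0,0],[0,0,0],20]
  squeeze: 20

```text
clock: 39.0
eef_pos: [594.6, -27.4, 52.1]
tcp_rot: [-3.141, 0.0, -2.053]
contact_force: [-5.2, 1.3, 7.6]
opening: 0.273
```

```bash
python3 - <<'E'
from h import *
s=sense(); print(s['eef_pos'],s['eef_pos']@jx,s['eef_pos']@jy,s['tcp_rot'],s['contact_force'])
E
```

```text
[594.56175653 -27.41249751  52.06392805] 594.5793277397149 27.0286953332224 [-3.14147503e+00  3.28125425e-04 -2.05293777e+00] [-5.21353556  1.25682714  7.6372418 ]
```

>>> play_rows:
  moves:
    - [[0.0025,0.0087,0],[0,0,0],20]
    - [[0.0018,0.009,0],[0,0,0],20]
    - [[0.0006,0.0091,0],[0,0,0],20]
    - [[-0.0006,0.0091,0],[0,0,0.131],20]
    - [[-0.0006,0.0091,0],[0,0,0.131],20]
    - [[-0.0006,0.0091,0],[0,0,0.131],20]
    - [[-0.0006,0.0091,0],[0,0,0.131],20]
    - [[-0.0006,0.0091,0],[0,0,0.131],20]
    - [[-0.0006,0.0091,0],[0,0,0.131],20]
    - [[0,0,0],[0,0,0],20]

```text
clock: 40.0
eef_pos: [533.3, 21.9, 51.9]
tcp_rot: [-3.142, -0.001, -2.843]
contact_force: [-7.2, -1.5, 12.3]
opening: 0.275
```

```bash
python3 - <<'E'
from h import *
s=sense(); p=s['eef_pos']; d=np.array([p@jx-597.9,p@jy-96.9]); print(p,d,np.hypot(*d),np.arctan2(-d[1],-d[0]),s['tcp_rot'][2],s['contact_force'])
E
```

```text
[533.28244856  21.85784155  51.90503445] [-68.84558429 -26.40630955] 73.73606756425843 0.3662528262959194 -2.842577212590133 [-7.20288582 -1.48450698 12.25667692]
```

>>> play_rows:
  moves:
    - [[-0.0008,0.0091,0],[0,0,0.131],20]
    - [[-0.0008,0.0091,0],[0,0,0.131],20]
    - [[-0.0008,0.0091,0],[0,0,0.125],20]
    - [[0,0.001,0],[0,0,0],20]
    - [[0,0.001,0],[0,0,0],20]
    - [[0,0,0],[0,0,0],20]

```text
clock: 40.6
eef_pos: [529.3, 50.4, 51.5]
tcp_rot: [-3.141, -0.005, 3.057]
contact_force: [-13.6, -0.7, 15.9]
opening: 0.272
```

```bash
python3 - <<'E'
from h import *
s=sense(); p=s['eef_pos']; d=np.array([p@jx-597.9,p@jy-96.9]); print(p,d,np.hypot(*d),np.arctan2(-d[1],-d[0]),s['tcp_rot'],s['contact_force'],s['wrist_torque'])
E
```

```text
[529.30045582  50.44423876  51.53238611] [-75.42292659   1.69666075] 75.4420076112081 -0.02249149861151187 [-3.14075638 -0.00489282  3.05746273] [-13.56976459  -0.65108303  15.86065932] [ 0.01422958  2.05359019 -0.05484797]
```

```bash
python3 - <<'E'
from h import *
w=grab("wrist","w15.png"); p=proj(w,(577,89.5,37)); print(p)
h=cv2.cvtColor(w["pixels"],cv2.COLOR_RGB2HSV)
print([x[:3] for x in blobs(w,(0,100,40),(8,255,255),6)])
u,v=map(int,p); g=w["pixels"].astype(int).mean(2).astype(int)
for r in range(v-8,v+30): print(r,g[r,u-24:u+24:2])
E
```

```text
[320.50152731 288.71522561]
[(8670, [391.4, 94.3], [326, 0, 164, 208]), (87, [4.2, 18.8], [0, 13, 11, 13]), (261, [405.2, 34.4], [397, 25, 18, 20]), (260, [456.7, 42.4], [448, 33, 19, 20]), (1702, [260.0, 266.0], [237, 242, 47, 48])]
280 [ 9 19 23 19 26 19 18 11 16 15 16 13  7 17 20 14 14  9 17 18 30 29 19 13]
281 [19 18 11 19 19 16 20 21 18 16 18 18 16 12 20 13 17  2 12 13 19 15 17 22]
282 [15 19 16 20 21 15 17  7 12 14  9 12 11 19  8  7 17  9 19 15 13 12 15 17]
283 [19 18 21 15 10 20 10 18 15 26 21 13 12 21 14 16 20 16  9 21 20  4 21 25]
284 [16 14 23 19 11 17 17 18 27 18 13 24 19 17 14 18 18 20 14 20 12 12 13 18]
285 [13 15 16 18 17 16 20 17 19 14 20 16 15 12 17 14 27 23 18 17 20 19 19 17]
286 [10 19 11 15 17 18 23 24 18 14 19 16 10 11 18 18 10 13 21 21 21 10 14 20]
287 [13 10 16 20 20 21 12 15 20 15 12 14 15 21 11 20 14 22 20 25 20 11 14 20]
288 [16 17 16 16 15 19 14 18  3 21 16 19 18 20 17 20 13 20 14 14 20 12 11 20]
289 [18  6 19 19 13  5 20 19 17 21 22 18  8 18 16 17 19 20 16 15 17 17 23 19]
290 [ 9 19 19 14 18 20 13 16 15 15 11 14 16 19 15 13 11 19 15 17 20  8 19 23]
291 [14 
[... 1397 characters left out ...]
09 [20 19 18 21 20 10 18 20 19 13 17 14 20 20 13 11 19 17 30 37 25 30 33 33]
310 [16 13 14 15 21 21 14 11 16 11  8 15 15 13 17  7 12 17 26 33 29 31 31 36]
311 [17 14 16 14 19 19 15 25 23 22 14 15 20  4 18 11 21 16 24 34 37 37 24 33]
312 [21 17 16 18 19 11 19 25 28 32 25 15 20 16 18 21 19 24 25 32 31 27 33 32]
313 [13 13 18 16 11  8 22 28 30 27 19 18 15 13 23 15 19 11 20 28 31 31 25 25]
314 [16 11 12 14 18 16 23 29 33 26 11 14 15 17  6 19 13 16 28 33 31 29 29 29]
315 [19 11 19 12 15 11 14 24 27 27 16 10 20 13 14  9 16 22 23 34 29 31 36 29]
316 [17 12 13 14 11  7 23 19 22 27 15 15 18 15 25 16 19 16 21 32 32 32 31 30]
317 [10 15 15 23 13 12 18  5 32 21 20 19 16 15 19 20 14 14 18 25 27 30 27 28]
```

>>> play_rows:
  moves:
    - [[0,0,0],[0,0,0],60]
    - [[0,0,0],[0,0,0],60]
    - [[0,0,0],[0,0,0],60]
    - [[0,0,-0.03],[0,0,0],60]
    - [[0,0,-0.035],[0,0,0],60]
    - [[0,0,-0.03],[0,0,0],60]
    - [[-0.001,0.042,0],[0,0,0],60]
    - [[0,0,0],[0,0,0],60]
    - [[0,0,0],[0,0,0],60]

```text
clock: 41.55
eef_pos: [536.9, 92.9, 145.7]
tcp_rot: [-3.142, 0.0, 3.059]
contact_force: [-0.1, -0.0, 0.7]
opening: 0.602
```

```bash
cat >> h.py <<'E'
def align(w):
    r,g,b=[w["pixels"][:,:,i].astype(int) for i in range(3)]
    u,v=proj(w,(577,89.5,37)).astype(int)
    red=(r-np.maximum(g,b))>60; sub=np.zeros_like(red); sub[v-25:v+25,u-25:u+25]=1; k=np.argwhere(red&sub).mean(0); print("mark px",k[::-1].round(2), "bottom",np.argwhere(red&sub)[:,0].max())
    v1=np.argwhere(red&sub)[:,0].max()
    m=np.minimum(r,np.minimum(g,b)); s=m[v1+3:v1+13,u-30:u+31]
    print(np.array2string(s[:,12:50:1],max_line_width=220))
    return k
E
python3 - <<'E'
from h import *
np.set_printoptions(precision=1,suppress=True)
s=sense(); print(s['eef_pos'],s['tcp_rot'])
align(load("w13.npz")); w=grab("wrist","w16.png"); align(w)
for x in blobs(w,(0,150,60),(6,255,255),60): X=onz(w,*x[1],71); print(x[:3],X,X@jx,X@jy)
E
```

```text
[536.9  92.9 145.7] [-3.1  0.   3.1]
mark px [259.8 209.4] bottom 236
[[ 78  84  74  77  76  79  81  79  80  85 101  98 100 101 103 102 104 104 109 104 103  99 102  97 107  99 104  99 105  98  94 103 102  99  98 104  97  94]
 [ 33  35  38  37  40  41  35  39  38  45  43  50  45  48  37  45  51  45  42  39  43  42  49  47  42  44  48  48  46  41  42  46  43  46  44  46  52  48]
 [ 38  50  47  62  62  69  70  55  64  64  55  45  42  41  48  65  94  87  69  53  39  40  38  37  36  47  39  48  51  49  40  47  41  52  52  64  59  57]
 [ 55  58  64  80  87  85  93  89  88  83  70  53  47  52  64 102 149 149 123  83  52  51  54  54  58  56  51  58  70  59  60  59  55  64  74  83  85  79]
 [ 60  57  69  80  80  79  76  73  77  66  56  49  54  51  66 113 147 156 132  89  54  48  53  53  54  50  51  54  54  56  58  49  52  57  66  67  63  67]
 [ 56  55  56  60  59  58  60  65  60  61  53  49  44  48  52  68  97 102  92  70  45  48  45  51  48  45  48  44  46  50  51  49  52  56  56  58  49  48]
 [ 58  56  56  55  57  51  51  56  50  52  46  47  54  52  45  49  53  54  56  46  51  54  43  49  4
[... 1796 characters left out ...]
 52  58  61  57  61  58  64  61  59  51  61  56  60  57  52  58  56  55  62  66  61  64  63  58  67  58  66  64  60  62  60  63  62  64  61  70  66  63]
 [ 54  55  56  60  54  54  58  61  48  56  60  60  58  57  53  58  58  61  68  84  90  86  93  90  84  85  89  84  90  90  86  86  90  87  86  88  88  87]]
(3131, [304.1, 97.5], [264, 34, 89, 136]) [455.7 134.   71. ] 441.60199032551384 175.05030237711043
(102, [299.3, 57.6], [294, 52, 12, 12]) [427.6 131.3  71. ] 413.84710692475977 169.83865009392755
(100, [331.4, 62.5], [326, 57, 11, 12]) [432.9 155.   71. ] 416.9049609283573 193.87058611829838
(597, [209.8, 199.7], [196, 186, 29, 28]) [532.6  49.9  71. ] 525.8055868603676 98.3425633263216
```

The tray overran: the pointer is now ~7 mm past the mark, so the clamp swing dragged it. With the head still up, I'll back the clamp off part-way (past its bite), reset the tray by its knob, then do only the last bit of the swing.

>>> play_rows:
  moves:
    - [[0.0007,-0.0432,0],[0,0,0],60]
    - [[0,0,0.035],[0,0,0],60]
    - [[0,0,0.035],[0,0,0],60]
    - [[0,0,0.0245],[0,0,0],60]
    - [[0,0,0],[0,0,0],20]
    - [[0,0,0],[0,0,0],20]
    - [[0,0,0],[0,0,0],20]
    - [[0,0,0],[0,0,0],20]
    - [[0,0,0],[0,0,0],20]
    - [[-0.0005,-0.0084,0],[0,0,-0.12],20]
    - [[-0.0005,-0.0084,0],[0,0,-0.12],20]
    - [[-0.0005,-0.0084,0],[0,0,-0.12],20]
    - [[-0.0005,-0.0084,0],[0,0,-0.12],20]
    - [[-0.0005,-0.0084,0],[0,0,-0.12],20]
    - [[0,0,0],[0,0,0],20]
    - [[0,0,0],[0,0,0],60]
    - [[0,0,0],[0,0,0],60]
    - [[0,0,0],[0,0,0],60]
    - [[0,0,-0.045],[0,0,0],60]
    - [[0,0,-0.045],[0,0,0],60]

```text
clock: 43.6
eef_pos: [540.4, 9.0, 141.6]
tcp_rot: [3.14, -0.002, -2.625]
contact_force: [1.2, 0.6, -0.2]
opening: 0.601
```

>>> play_rows:
  moves:
    - [[0,0,0],[0,0,0.15],60]
    - [[0,0,0],[0,0,0.15],60]
    - [[0,0,0],[0,0,0.15],60]
    - [[0,0,0],[0,0,0.15],60]
    - [[0,0,0],[0,0,0],60]
    - [[0,0,0],[0,0,0],60]

```text
clock: 44.2
eef_pos: [541.5, 8.9, 141.5]
tcp_rot: [3.142, 0.001, 3.062]
contact_force: [0.2, -0.4, -0.1]
opening: 0.603
```

```bash
python3 - <<'E'
from h import *
np.set_printoptions(precision=1,suppress=True)
s=sense(); print(s['eef_pos'],s['tcp_rot'],s['eef_pos']@jx,s['eef_pos']@jy)
w=grab("wrist","w17.png")
for x in blobs(w,(0,150,60),(6,255,255),60): X=onz(w,*x[1],71); print(x[:3],X,X@jx,X@jy)
marks(w)
K=662.9*jx+60.65*jy; K[2]=47; print(K,dtool(K))
E
```

```text
[541.5   8.9 141.5] [3.1 0.  3.1] 538.4022526914666 58.34720973450613
(4075, [391.1, 84.6], [347, 17, 109, 143]) [456.4 114.1  71. ] 444.04635865620213 155.31433689793033
(114, [402.1, 41.9], [397, 36, 12, 13]) [428.4 119.9  71. ] 415.6814814753121 158.57656231145634
(115, [434.7, 46.9], [429, 41, 12, 13]) [433.5 143.5  71. ] 418.56954120754966 182.50451995748477
(605, [259.9, 205.4], [246, 192, 29, 28]) [544.4   8.9  71. ] 541.3532401785719 58.6401741783503
mark (46, [341.5, 216.3], [338, 207, 7, 20]) 140.81491784291427
[665.7  -0.2  47. ] [-124.5    0.8   94.5]
```

>>> play_rows:
  moves:
    - [[0,0.0004,0],[0,0,0.01],65]
    - [[-0.0415,0,0],[0,0,0],65]
    - [[-0.0415,0,0],[0,0,0],65]
    - [[-0.0415,0,0],[0,0,0],65]
    - [[0,0,0.035],[0,0,0],65]
    - [[0,0,0.035],[0,0,0],65]
    - [[0,0,0.0245],[0,0,0],65]
    - [[0,0,0],[0,0,0],65]
    - [[0,0,0],[0,0,0],15]
    - [[0,0,0],[0,0,0],15]
    - [[0,0,0],[0,0,0],15]
    - [[0,0,0],[0,0,0],15]
    - [[0,0,0],[0,0,0],15]
    - [[0,0,0],[0,0,0],15]
  squeeze: 50

```text
clock: 45.65
eef_pos: [665.8, -1.9, 48.5]
tcp_rot: [3.141, 0.001, 3.048]
contact_force: [-3.6, 4.5, 4.9]
opening: 0.279
```

```bash
python3 - <<'E'
from h import *
s=sense(); print(s['eef_pos'],s['tcp_rot'],s['eef_pos']@jx,s['eef_pos']@jy,s['contact_force'],s['opening'])
E
```

```text
[665.82703684  -1.90224043  48.47893086] [3.14088143e+00 1.42792770e-03 3.04803424e+00] 663.2155579390962 58.94391580472527 [-3.63345817  4.45653042  4.93851286] 0.27910570192596407
```

>>> play_rows:
  moves:
    - [[0,0,0],[0,0,0],65]
    - [[0,0,0],[0,0,0],65]
    - [[0,0,0],[0,0,0],65]
    - [[0,0,-0.03],[0,0,0],65]
    - [[0,0,-0.04],[0,0,0],65]
    - [[0,0,-0.025],[0,0,0],65]
    - [[0.0405,-0.002,0],[0,0,0],65]
    - [[0.0405,-0.002,0],[0,0,0],65]
    - [[0.0405,-0.003,0],[0,0,0],65]
    - [[0,0,0],[0,0,-0.13],65]
    - [[0,0,0],[0,0,-0.13],65]
    - [[0,0,0],[0,0,-0.13],65]
    - [[0,0,0],[0,0,-0.13],65]
    - [[0,0,0],[0,0,0],65]
    - [[0,0,0],[0,0,0],65]

```text
clock: 47.15
eef_pos: [543.9, 1.9, 141.8]
tcp_rot: [-3.141, 0.0, -2.719]
contact_force: [-0.4, -0.7, -0.8]
opening: 0.649
```

```bash
python3 - <<'E'
from h import *
np.set_printoptions(precision=2,suppress=True)
s=sense(); print(s['eef_pos'],s['tcp_rot'])
w=grab("wrist","w18.png")
for x in blobs(w,(0,150,60),(6,255,255),60): X=onz(w,*x[1],71);X[2]=50.5; print(x[:3],X,X@jx,X@jy,dtool(X))
E
```

```text
[543.9    1.86 141.79] [-3.14  0.   -2.72]
(3517, [416.3, 160.6], [357, 106, 134, 124]) [459.37 102.75  50.5 ] 448.05882421279244 144.29039614082654 [ 35.7  126.66  91.2 ]
(91, [449.8, 132.0], [445, 127, 11, 11]) [429.49 113.75  50.5 ] 417.2999576227503 152.5176536961297 [ 58.43 148.95  91.19]
(80, [470.2, 150.3], [465, 146, 11, 10]) [434.61 137.4   50.5 ] 420.2369585156487 176.5340830561587 [ 44.06 168.41  91.19]
(613, [259.5, 201.5], [245, 188, 29, 28]) [543.8    1.05  50.5 ] 541.4287426407083 50.730623951559764 [ 0.41 -0.73 91.24]
```

```bash
python3 - <<'E'
from h import *
np.set_printoptions(precision=4,suppress=True)
ph=np.linspace(.642,0,7); a=.514
B=lambda p: -70*np.array([np.cos(p),np.sin(p)])
for i in range(6):
    d=B(ph[i+1])-B(ph[i])   # jig
    # tool x at angle a: jig dir (-cos a,-sin a); tool y: (-sin a, cos a)
    print(np.array([d@[-np.cos(a),-np.sin(a)], d@[-np.sin(a),np.cos(a)]])/1e3); a-=.0857
E
```

```text
[0.0006 0.0075]
[0.0004 0.0075]
[0.0002 0.0075]
[0.0001 0.0075]
[-0.0001  0.0075]
[-0.0002  0.0075]
```

>>> play_rows:
  moves:
    - [[0.0004,-0.0007,0.03],[0,0,0],65]
    - [[0,0,0.035],[0,0,0],65]
    - [[0,0,0.026],[0,0,0],65]
    - [[0,0,0],[0,0,0],65]
    - [[0,0,0],[0,0,0],20]
    - [[0,0,0],[0,0,0],20]
    - [[0,0,0],[0,0,0],20]
    - [[0,0,0],[0,0,0],20]
    - [[0,0,0],[0,0,0],20]
    - [[0,0,0],[0,0,0],20]
  squeeze: 25

```text
clock: 48.2
eef_pos: [544.8, 1.2, 52.0]
tcp_rot: [-3.141, 0.002, -2.715]
contact_force: [-0.2, 0.3, 8.9]
opening: 0.271
```

>>> play_rows:
  moves:
    - [[0.0006,0.0075,0],[0,0,0.0857],20]
    - [[0.0004,0.0075,0],[0,0,0.0857],20]
    - [[0.0002,0.0075,0],[0,0,0.0857],20]
    - [[0.0001,0.0075,0],[0,0,0.0857],20]
    - [[-0.0001,0.0075,0],[0,0,0.0857],20]
    - [[-0.0002,0.0075,0],[0,0,0.0857],20]
    - [[0,0,0],[0,0,0],20]
    - [[0,0,0],[0,0,0],20]

```text
clock: 49.0
eef_pos: [534.0, 44.4, 51.9]
tcp_rot: [3.141, 0.002, 3.053]
contact_force: [-1.8, -0.9, 9.6]
opening: 0.272
```

```bash
python3 - <<'E'
from h import *
s=sense(); p=s['eef_pos']; print(p,s['tcp_rot'][2],p@jx,p@jy,s['contact_force'])
E
```

```text
[533.98470925  44.40940767  51.93190328] 3.053322741924549 527.6931485129313 93.01508597293383 [-1.81949733 -0.93789779  9.61958601]
```

>>> play_rows:
  moves:
    - [[0,0,0],[0,0,0],60]
    - [[0,0,0],[0,0,0],60]
    - [[0,0,0],[0,0,0],60]
    - [[0,0,-0.03],[0,0,0],60]
    - [[0,0,-0.035],[0,0,0],60]
    - [[0,0,-0.03],[0,0,0],60]
    - [[0,0.047,0],[0,0,0],60]
    - [[0,0,0],[0,0,0],60]
    - [[0,0,0],[0,0,0],60]

```text
clock: 49.9
eef_pos: [537.2, 91.7, 145.5]
tcp_rot: [-3.141, -0.0, 3.056]
contact_force: [-0.0, -0.7, -0.0]
opening: 0.6
```

```bash
cat >> h.py <<'E'
def gap(w):
    "pointer minus mark along jig y, mm (mark on z=37, pointer on z=43)"
    r,g,b=[w["pixels"][:,:,i].astype(int) for i in range(3)]
    u,v=proj(w,(577,89.5,37)).astype(int); sub=np.zeros(r.shape,bool); sub[v-25:v+12,u-12:u+13]=1
    k=np.argwhere(((r-np.maximum(g,b))>60)&sub); v1=k[:,0].max(); mk=k.mean(0)[::-1]
    m=np.minimum(r,np.minimum(g,b))[v1+4:v1+11,u-14:u+15].astype(float); i=np.unravel_index(np.argmax(cv2.blur(m,(3,3))),m.shape)
    q=m[max(0,i[0]-2):i[0]+3,max(0,i[1]-3):i[1]+4]; q=np.clip(q-80,0,None); ww=q.sum(0); uu=(ww*np.arange(len(ww))).sum()/ww.sum()+max(0,i[1]-3)+u-14; vv=i[0]+v1+4
    print("mark",mk,"ptr",uu,vv,"gap",onz(w,uu,vv,43)@jy-onz(w,*mk,37)@jy)
E
python3 - <<'E'
from h import *
np.set_printoptions(precision=2,suppress=True)
print(sense()['eef_pos'])
for n in(13,16): gap(load(f"w{n}.npz"))
w=grab("wrist","w19.png"); gap(w)
for x in blobs(w,(0,150,60),(6,255,255),400): X=onz(w,*x[1],71); print(x[1],X,X@jx,X@jy)
E
```

```text
[537.19  91.66 145.48]
mark [260.08 211.59] ptr 258.7165048543689 243 gap -1.27860560981631
mark [259.33 209.42] ptr 267.2739965095986 241 gap 8.474370498475878
mark [260.33 209.94] ptr 268.5804066543438 241 gap 8.668852406534285
[305.1, 96.9] [455.8  133.82  71.  ] 441.6703595884842 174.91182124988725
[204.7, 200.1] [532.61  44.28  71.  ] 526.333648421224 92.75587864198125
```

```bash
python3 - <<'E'
from h import *
np.set_printoptions(precision=2,suppress=True)
for n in(13,16,19):
    w=load(f"w{n}.npz")
    print(n,[(x[0],np.round(x[1],1),x[2],onz(w,*x[1],55)@jy) for x in blobs(w,(95,120,40),(120,255,255),60) if 240<x[1][1]<300])
w=load("w19.npz"); u,v=map(int,proj(w,(577,89.5,37)))
cv2.imwrite('pics/w19c.png',cv2.resize(w["pixels"][v-70:v+80,u-110:u+90,::-1],None,fx=4,fy=4,interpolation=cv2.INTER_CUBIC))
E
```

```text
13 [(416, array([286.3, 265.4]), [269, 258, 36, 16], np.float64(168.2181409499689)), (197, array([353.1, 265.7]), [342, 259, 21, 16], np.float64(235.91477941688788))]
16 [(319, array([290.9, 263.7]), [278, 256, 28, 16], np.float64(173.64228683963583)), (319, array([357.3, 264.2]), [342, 257, 30, 16], np.float64(240.5733402892408))]
19 [(320, array([291.7, 263.5]), [279, 256, 27, 16], np.float64(172.92402600826904)), (339, array([357.8, 264.1]), [339, 257, 35, 16], np.float64(239.46840574782945))]
```

View pics/w19c.png

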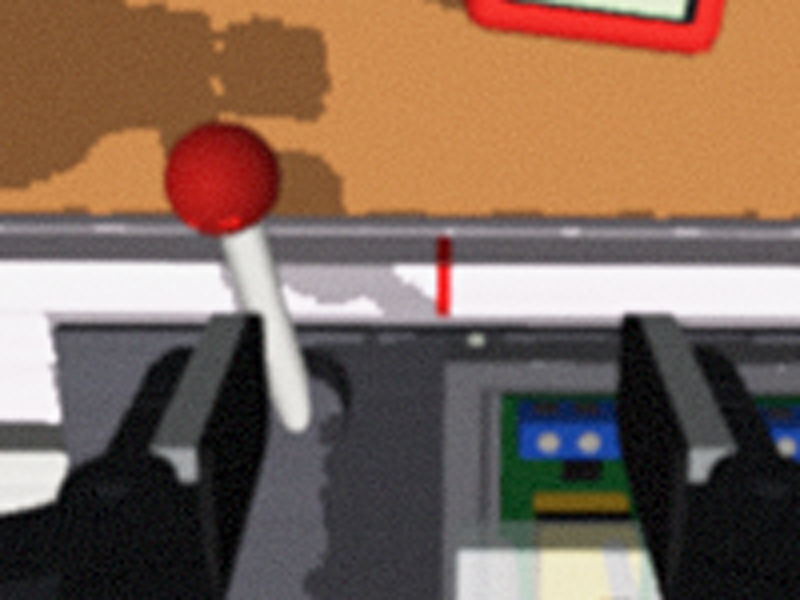

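The picture explains it: the arm still points about 0.2 rad off and the tray has overrun. Gripping the ball tightly fixes its radius, which pushes the free tray. Fix: straddle the ball loosely so only one finger pushes it along y and it can slide in x.

>>> play_rows:
  moves:
    - [[-0.0065,-0.024,0],[0,0,0.003],42]
    - [[0,-0.0236,0],[0,0,0],42]
    - [[0,0,0],[0,0,0],42]
    - [[0,0,0.035],[0,0,0],42]
    - [[0,0,0.035],[0,0,0],42]
    - [[0,0,0.024],[0,0,0],42]
    - [[0,0,0],[0,0,0],42]
    - [[0,-0.007,0],[0,0,0],42]
    - [[0,-0.007,0],[0,0,0],42]
    - [[0,-0.007,0],[0,0,0],42]
    - [[0,-0.007,0],[0,0,0],42]
    - [[0,-0.005,0],[0,0,0],42]
    - [[0,0,0],[0,0,0],42]
    - [[0,0.004,0],[0,0,0],42]
    - [[0,0,-0.03],[0,0,0],42]
    - [[0,0,-0.035],[0,0,0],42]
    - [[0,0,-0.03],[0,0,0],65]
    - [[0,0,0],[0,0,0],65]

```text
clock: 51.75
eef_pos: [539.2, 14.5, 150.4]
tcp_rot: [3.141, 0.006, 3.051]
contact_force: [0.2, -0.7, -0.7]
opening: 0.65
```

```bash
python3 - <<'E'
from h import *
np.set_printoptions(precision=2,suppress=True)
print(sense()['eef_pos'],sense()['tcp_rot'])
w=grab("wrist","w20.png")
for x in blobs(w,(0,150,60),(6,255,255),400): X=onz(w,*x[1],71); print(x[1],X,X@jx,X@jy)
K=663*jx+60.9*jy; K[2]=47; print(dtool(K))
E
```

```text
[539.25  14.55 150.37] [3.14 0.01 3.05]
[380.5, 86.0] [455.74 116.41  71.  ] 443.19684644246337 157.561773833553
[260.5, 201.0] [541.81  15.13  71.  ] 538.1567191123997 64.57113928401698
[-128.18   -2.85  101.77]
```

>>> play_rows:
  moves:
    - [[-0.043,-0.003,0],[0,0,0],65]
    - [[-0.043,0,0],[0,0,0],65]
    - [[-0.0422,0,0],[0,0,0],65]
    - [[0,0,0.035],[0,0,0],65]
    - [[0,0,0.035],[0,0,0],65]
    - [[0,0,0.0305],[0,0,0],65]
    - [[0,0,0],[0,0,0],65]
    - [[0,0,0],[0,0,0],15]
    - [[0,0,0],[0,0,0],15]
    - [[0,0,0],[0,0,0],15]
    - [[0,0,0],[0,0,0],15]
    - [[0,0,0],[0,0,0],15]
    - [[0,0,0],[0,0,0],15]
  squeeze: 50

```text
clock: 53.1
eef_pos: [664.4, 0.1, 47.4]
tcp_rot: [3.141, 0.0, 3.051]
contact_force: [-3.5, 5.0, -0.7]
opening: 0.286
```

```bash
python3 - <<'E'
from h import *
s=sense(); print(s['eef_pos'],s['tcp_rot'][2],s['eef_pos']@jx,s['eef_pos']@jy,s['contact_force'],s['opening'])
E
```

```text
[6.64440797e+02 1.28202131e-01 4.73687073e+01] 3.050683082968145 661.649590501897 60.839200568570654 [-3.51561483  5.03408468 -0.66991462] 0.28602334018397313
```

>>> play_rows:
  moves:
    - [[0,0,0],[0,0,0],60]
    - [[0,0,0],[0,0,0],60]
    - [[0,0,0],[0,0,0],60]
    - [[0,0,-0.025],[0,0,0],60]
    - [[0,0,-0.04],[0,0,0],60]
    - [[0,0,-0.035],[0,0,0],60]
    - [[0.045,0,0],[0,0,0],60]
    - [[0.045,0,0],[0,0,0],60]
    - [[0.045,0,0],[0,0,0],60]
    - [[0,0.04,0],[0,0,0],60]
    - [[0,0.04,0],[0,0,0],42]
    - [[0,0,0],[0,0,0],42]
    - [[0,0,0],[0,0,0],42]

```text
clock: 54.4
eef_pos: [537.7, 92.1, 146.6]
tcp_rot: [-3.142, 0.001, 3.053]
contact_force: [-0.3, 0.2, 0.7]
opening: 0.423
```

```bash
python3 - <<'E'
from h import *
np.set_printoptions(precision=2,suppress=True)
print(sense()['eef_pos'],sense()['tcp_rot'])
w=grab("wrist","w21.png"); gap(w)
for x in blobs(w,(0,150,60),(6,255,255),400): X=onz(w,*x[1],71);X[2]=51.5; print(x[1],X,X@jx,X@jy,dtool(X))
E
```

```text
[537.66  92.13 146.56] [-3.14  0.    3.05]
mark [260.11 208.06] ptr 260.34541984732823 240 gap 0.3401213318198302
[304.2, 96.1] [455.81 134.03  51.5 ] 441.65834927370054 175.11434718692374 [85.22 35.15 94.82]
[162.4, 211.9] [540.99   5.61  51.5 ] 538.2183259284916 55.014184864337174 [-11.17 -85.08  94.91]
```

>>> play_rows:
  moves:
    - [[-0.003,-0.043,0],[0,0,0],42]
    - [[-0.003,-0.0425,0],[0,0,0],42]
    - [[0,0,0],[0,0,0],42]
    - [[0,0,0.035],[0,0,0],42]
    - [[0,0,0.035],[0,0,0],42]
    - [[0,0,0.025],[0,0,0],42]
    - [[0,0,0],[0,0,0],42]
    - [[0,0.006,0],[0,0,0],42]
    - [[0,0.006,0],[0,0,0],42]
    - [[0,0.006,0],[0,0,0],42]
    - [[0,0.006,0],[0,0,0],42]
    - [[0,0.006,0],[0,0,0],42]
    - [[0,0.006,0],[0,0,0],42]
    - [[0,0,0],[0,0,0],42]

```text
clock: 55.85
eef_pos: [539.2, 42.5, 52.3]
tcp_rot: [3.141, 0.001, 3.051]
contact_force: [-0.2, 0.1, -0.2]
opening: 0.419
```

>>> play_rows:
  moves:
    - [[0,0.003,0],[0,0,0],42]
    - [[0,0.003,0],[0,0,0],42]
    - [[0,0,0],[0,0,0],42]

```text
clock: 56.15
eef_pos: [539.8, 48.0, 51.5]
tcp_rot: [3.141, 0.001, 3.051]
contact_force: [-0.5, -1.1, 1.1]
opening: 0.42
```

>>> play_rows:
  moves:
    - [[0,0.002,0],[0,0,0],42]
    - [[0,0.001,0],[0,0,0],42]
    - [[0,0,0],[0,0,0],42]

```text
clock: 56.45
eef_pos: [539.7, 50.7, 51.1]
tcp_rot: [3.142, 0.0, 3.051]
contact_force: [-1.8, -1.7, 1.1]
opening: 0.422
```

>>> play_rows:
  moves:
    - [[0,0.001,0],[0,0,0],42]
    - [[0,0.001,0],[0,0,0],42]
    - [[0,0,0],[0,0,0],42]

```text
clock: 56.75
eef_pos: [539.6, 52.7, 51.0]
tcp_rot: [-3.142, -0.0, 3.051]
contact_force: [-1.2, -1.7, 0.1]
opening: 0.42
```

>>> play_rows:
  moves:
    - [[0,-0.004,0],[0,0,0],42]
    - [[0,0,-0.03],[0,0,0],42]
    - [[0,0,-0.035],[0,0,0],42]
    - [[0,0,-0.03],[0,0,0],42]
    - [[0.003,0.044,0],[0,0,0],42]
    - [[0,0,0],[0,0,0],42]
    - [[0,0,0],[0,0,0],42]

```text
clock: 57.45
eef_pos: [540.7, 93.4, 146.3]
tcp_rot: [3.141, 0.001, 3.052]
contact_force: [0.1, -0.0, 0.1]
opening: 0.42
```

```bash
python3 - <<'E'
from h import *
np.set_printoptions(precision=2,suppress=True)
print(sense()['eef_pos'],sense()['tcp_rot'])
w=grab("wrist","w22.png"); gap(w)
for x in blobs(w,(0,150,60),(6,255,255),400): X=onz(w,*x[1],71);X[2]=51.5; print(x[1],X,X@jx,X@jy,dtool(X))
E
```

```text
[540.71  93.37 146.31] [3.14 0.   3.05]
mark [258.95 206.1 ] ptr 272.3996598639456 237 gap 13.861802430027325
[302.8, 92.8] [456.41 134.31  51.5 ] 442.2316688468246 175.45597219516384 [87.38 33.88 94.43]
[205.9, 197.0] [533.61  47.32  51.5 ] 527.0581153710538 95.88042558398108 [  2.67 -45.83  94.44]
```

```bash
python3 - <<'E'
from h import *
np.set_printoptions(precision=2,suppress=True)
for n in (13,16,19,21,22):
    w=load(f"w{n}.npz"); u,v=proj(w,(577,89.5,37)).astype(int)
    m=w["pixels"].astype(int).min(2)
    best=[(m[r,u-40:u+41].max(),r,u-40+int(m[r,u-40:u+41].argmax())) for r in range(v+8,v+20)]
    print(n,(u,v),best)
    print([(x[0],np.round(x[1],1),x[2]) for x in blobs(w,(95,120,40),(120,255,255),60) if 230<x[1][1]<300])
    print([(x[0],np.round(x[1],1),x[2]) for x in blobs(w,(20,100,60),(36,255,255),100) if 240<x[1][1]<320])
E
```

```text
13 (np.int64(260), np.int64(228)) [(np.int64(234), 236, np.int64(222)), (np.int64(188), 237, np.int64(275)), (np.int64(158), 238, np.int64(257)), (np.int64(109), 239, np.int64(260)), (np.int64(55), 240, np.int64(290)), (np.int64(94), 241, np.int64(258)), (np.int64(149), 242, np.int64(258)), (np.int64(156), 243, np.int64(259)), (np.int64(102), 244, np.int64(259)), (np.int64(94), 245, np.int64(226)), (np.int64(98), 246, np.int64(226)), (np.int64(95), 247, np.int64(226))]
[(416, array([286.3, 265.4]), [269, 258, 36, 16]), (197, array([353.1, 265.7]), [342, 259, 21, 16])]
[(118, array([395.6, 263.3]), [382, 261, 29, 5]), (115, array([285., 283.]), [274, 281, 23, 5])]
16 (np.int64(259), np.int64(226)) [(np.int64(232), 234, np.int64(232)), (np.int64(227), 235, np.int64(219)), (np.int64(223), 236, np.int64(219)), (np.int64(225), 237, np.int64(219)), (np.int64(228), 238, np.int64(219)), (np.int64(223), 239, np.int64(219)), (np.int64(226), 240, np.int64(220)), (np.int64(227), 241, np.int64(219)), (np.int64(228), 242, np.int64(220)), (np.int64(226), 243, np.int64(221)), (np.int64(226), 244, np
[... 1476 characters left out ...]
2.9]), [327, 255, 38, 16])]
[(132, array([398.2, 260.1]), [384, 258, 29, 5])]
22 (np.int64(259), np.int64(222)) [(np.int64(239), 230, np.int64(299)), (np.int64(208), 231, np.int64(220)), (np.int64(171), 232, np.int64(235)), (np.int64(133), 233, np.int64(256)), (np.int64(77), 234, np.int64(223)), (np.int64(91), 235, np.int64(273)), (np.int64(177), 236, np.int64(273)), (np.int64(204), 237, np.int64(273)), (np.int64(147), 238, np.int64(273)), (np.int64(81), 239, np.int64(219)), (np.int64(82), 240, np.int64(299)), (np.int64(80), 241, np.int64(220))]
[(93, array([287. , 259.6]), [284, 252, 8, 15]), (429, array([358.9, 260.5]), [341, 253, 38, 16])]
[(138, array([410.9, 257.9]), [397, 256, 29, 5])]
```

The tray was dragged again: pushing the ball needs about as much force as the tray's own friction. Better approach: grip the flat pads on the arm itself. Tool yaw then fixes the clamp angle, TCP y fixes the tray position, and I turn both together about the clamp's axis.

>>> play_rows:
  moves:
    - [[-0.0237,-0.0411,0],[0,0,-0.1],42]
    - [[0,0,0],[0,0,-0.1],42]
    - [[0,0,0],[0,0,0],42]
    - [[0,0,0.035],[0,0,0],42]
    - [[0,0,0.035],[0,0,0],42]
    - [[0,0,0.024],[0,0,0],42]
    - [[0,0,0],[0,0,0],42]
    - [[0,0,0],[0,0,0],3]
    - [[0,0,0],[0,0,0],3]
    - [[0,0,0],[0,0,0],3]
    - [[0,0,0],[0,0,0],3]
    - [[0,0,0],[0,0,0],3]
    - [[0,0,0],[0,0,0],3]
  squeeze: 60

```text
clock: 58.8
eef_pos: [560.8, 50.0, 53.3]
tcp_rot: [3.141, 0.001, -3.033]
contact_force: [-2.1, 3.7, 7.1]
opening: 0.091
```

```bash
python3 - <<'E'
from h import *
s=sense(); p=s['eef_pos']; print(p,s['tcp_rot'],p@jx,p@jy,s['contact_force'],s['wrist_torque'],s['opening'])
E
```

```text
[560.82802344  50.01706111  53.26243212] [ 3.14128534e+00  1.43530535e-03 -3.03262316e+00] 553.9117869876834 101.05201886160856 [-2.085204    3.69827009  7.09398118] [0.67668742 0.46969492 0.20583312] 0.09054033370947849
```

>>> play_rows:
  moves:
    - [[-0.0003,-0.0052,0],[0,0,-0.1167],3]
    - [[-0.0003,-0.0052,0],[0,0,-0.1167],3]
    - [[-0.0003,-0.0052,0],[0,0,-0.1167],3]
    - [[0,0,0],[0,0,0],3]
    - [[0.0025,-0.004,0],[0,0,0],3]
    - [[0.0025,-0.004,0],[0,0,0],3]
    - [[0.0024,-0.0041,0],[0,0,0],3]
    - [[0,0,0],[0,0,0],3]
    - [[0,0,0],[0,0,0],3]

```text
clock: 59.7
eef_pos: [563.6, 20.3, 53.2]
tcp_rot: [-3.141, 0.001, -2.683]
contact_force: [-3.0, -0.3, 8.6]
opening: 0.089
```

```bash
python3 - <<'E'
from h import *
s=sense(); p=s['eef_pos']; ph=s['tcp_rot'][2]%(2*np.pi)-3.0501; r=(597.3-p@jx)/np.cos(ph)
print(p,ph,p@jx,p@jy,"r",r,"axis jy",p@jy+r*np.sin(ph),"with 44.3",p@jy+44.3*np.sin(ph),s['contact_force'],s['wrist_torque'],s['opening'])
E
```

```text
[563.63955834  20.27266094  53.23420267] 0.5505838108351293 559.4293771890675 71.68894224175459 r 44.43765364726863 axis jy 94.9380495275557 with 44.3 94.866031224361 [-3.01075658 -0.32499042  8.59574202] [0.04869805 0.63325309 0.17482986] 0.08919312457074915
```

>>> play_rows:
  moves:
    - [[-0.0006,0.0054,0],[0,0,0.11],3]
    - [[-0.0003,0.0049,0],[0,0,0.11],3]
    - [[-0.0003,0.0049,0],[0,0,0.11],3]
    - [[-0.0003,0.0049,0],[0,0,0.11],3]
    - [[-0.0003,0.0049,0],[0,0,0.11],3]
    - [[0,0,0],[0,0,0],3]
    - [[0,0,0],[0,0,0.01],3]
    - [[0,0,0],[0,0,0],3]

```text
clock: 60.5
eef_pos: [559.3, 44.9, 53.2]
tcp_rot: [-3.141, 0.001, 3.04]
contact_force: [-3.1, 0.6, 9.0]
opening: 0.087
```

```bash
python3 - <<'E'
from h import *
s=sense(); p=s['eef_pos']; ph=(s['tcp_rot'][2])%(2*np.pi)-3.0501; r=(597.3-p@jx)/np.cos(ph)
print(p,ph,p@jx,p@jy,"r",r,s['contact_force'],s['wrist_torque'],s['opening'])
E
```

```text
[559.3032339   44.89136416  53.24969308] -0.009976647703115127 552.861723067823 95.80844011138792 r 44.44048857250362 [-3.12603936  0.58356374  8.9783762 ] [ 0.03225191  0.63564252 -0.08119795] 0.08728251856328997
```

Now at the aligned angle with low forces. Release and check the pointer.

>>> play_rows:
  moves:
    - [[0,0,0],[0,0,0],42]
    - [[0,0,0],[0,0,0],42]
    - [[0,0,0],[0,0,0],42]
    - [[0,0,-0.03],[0,0,0],42]
    - [[0,0,-0.035],[0,0,0],42]
    - [[0,0,-0.03],[0,0,-0.01],42]
    - [[0.0245,0.045,0],[0,0,0],42]
    - [[0,0,0],[0,0,0],42]
    - [[0,0,0],[0,0,0],42]

```text
clock: 61.4
eef_pos: [539.0, 91.6, 147.2]
tcp_rot: [-3.141, 0.0, 3.053]
contact_force: [-0.2, 0.5, 0.6]
opening: 0.422
```

```bash
python3 - <<'E'
from h import *
np.set_printoptions(precision=2,suppress=True)
print(sense()['eef_pos'],sense()['tcp_rot'])
w=grab("wrist","w23.png"); gap(w)
for x in blobs(w,(0,150,60),(6,255,255),400): X=onz(w,*x[1],71); print(x[1],X,X@jx,X@jy)
u,v=proj(w,(577,89.5,37)).astype(int); m=w["pixels"].astype(int).min(2)
print([(m[r,u-25:u+26].max(),r,u-25+int(m[r,u-25:u+26].argmax())) for r in range(v+8,v+19)])
E
```

```text
[539.    91.6  147.22] [-3.14  0.    3.05]
mark [260.97 207.06] ptr 260.6213114754098 238 gap -0.24968579001171065
[304.5, 95.0] [456.3  133.86  71.  ] 442.1600923397807 174.99140736308155
[208.2, 196.8] [532.13  47.29  71.  ] 525.5824188521976 95.71326286166511
[(np.int64(238), 231, np.int64(283)), (np.int64(211), 232, np.int64(282)), (np.int64(174), 233, np.int64(276)), (np.int64(135), 234, np.int64(251)), (np.int64(69), 235, np.int64(255)), (np.int64(69), 236, np.int64(261)), (np.int64(133), 237, np.int64(260)), (np.int64(170), 238, np.int64(261)), (np.int64(138), 239, np.int64(260)), (np.int64(71), 240, np.int64(261)), (np.int64(59), 241, np.int64(251))]
```

Pointer gap is -0.25 mm and the clamp arm is straight out, so it is locked. Now the press lever.

>>> play_rows:
  moves:
    - [[0,0,-0.04],[0,0,0],75]
    - [[0,0,-0.05],[0,0,0],75]
    - [[0,0,-0.05],[0,0,0],75]
    - [[0,0,-0.043],[0,0,0],75]
    - [[-0.014,0.0285,0],[0,0,0],75]
    - [[-0.014,0.0285,0],[0,0,0],75]
    - [[-0.014,0.0285,0],[0,0,0],75]
    - [[0,0,0],[0,0,0],75]
    - [[0,0,0.03],[0,0,0],75]
    - [[0,0,0.031],[0,0,0],75]
    - [[0,0,0],[0,0,0],75]
    - [[0,0,0],[0,0,0],25]
    - [[0,0,0],[0,0,0],25]
    - [[0,0,0],[0,0,0],25]
    - [[0,0,0],[0,0,0],25]
    - [[0,0,0],[0,0,0],25]
    - [[0,0,0],[0,0,0],25]
  squeeze: 20

```text
clock: 63.15
eef_pos: [589.8, 172.6, 271.0]
tcp_rot: [3.14, 0.003, 3.051]
contact_force: [0.2, 1.5, 6.8]
opening: 0.338
```

>>> play_rows:
  moves:
    - [[0.0133,0,0.0049],[0,0,0],25]
    - [[0.0127,0,0.0063],[0,0,0],25]
    - [[0.0119,0,0.0078],[0,0,0],25]
    - [[0.0109,0,0.0091],[0,0,0],25]
    - [[0.0098,0,0.0102],[0,0,0],25]
    - [[0.0085,0,0.0113],[0,0,0],25]
    - [[0.0073,0,0.0122],[0,0,0],25]
    - [[0.0058,0,0.0129],[0,0,0],25]
    - [[0.0043,0,0.0135],[0,0,0],25]
    - [[0.0028,0,0.0139],[0,0,0],25]
    - [[0,0,0],[0,0,0],25]

```text
clock: 64.25
eef_pos: [501.3, 180.6, 164.8]
tcp_rot: [3.141, -0.001, 3.051]
contact_force: [0.8, 7.5, -4.3]
opening: 0.333
```

>>> play_rows:
  moves:
    - [[0,0,0.002],[0,0,0],25]
    - [[0,0,0.002],[0,0,0],25]
    - [[0,0,0],[0,0,0],25]

```text
clock: 64.55
eef_pos: [501.5, 180.7, 163.0]
tcp_rot: [3.141, -0.001, 3.051]
contact_force: [-4.2, 4.4, 11.4]
opening: 0.335
```

>>> play_rows:
  moves:
    - [[0,0,0.002],[0,0,0],25]
    - [[0,0,0],[0,0,0],25]

```text
clock: 64.75
eef_pos: [502.0, 180.7, 161.7]
tcp_rot: [3.141, 0.0, 3.051]
contact_force: [-4.9, 3.1, 17.9]
opening: 0.337
```

>>> play_rows:
  moves:
    - [[0,0,-0.003],[0,0,0],70]
    - [[0,0,0],[0,0,0],70]
    - [[0,0,0],[0,0,0],70]
    - [[0,0,0],[0,0,0],70]
    - [[0,0,-0.03],[0,0,0],70]
    - [[0,0,-0.04],[0,0,0],0]
    - [[0,0,0],[0,0,0],0]
    - [[0,0,0],[0,0,0],0]
    - [[0,0,0],[0,0,0],0]
    - [[0,0,0.015],[0,0,0],0]
    - [[0,0,0.01],[0,0,0],0]
    - [[0,0,0.004],[0,0,0],0]
    - [[0,0,0],[0,0,0],0]

```text
clock: 66.05
eef_pos: [501.2, 179.9, 203.8]
tcp_rot: [-3.141, -0.002, 3.051]
contact_force: [-0.4, 0.6, 0.4]
opening: 0.006
```

>>> play_rows:
  moves:
    - [[0,0,0.002],[0,0,0],0]
    - [[0,0,0.002],[0,0,0],0]
    - [[0,0,0],[0,0,0],0]

```text
clock: 66.35
eef_pos: [502.0, 180.2, 201.1]
tcp_rot: [3.142, 0.0, 3.051]
contact_force: [-1.2, 0.2, -0.5]
opening: -0.001
```

>>> play_rows:
  moves:
    - [[0,0,0.002],[0,0,0],0]
    - [[0,0,0.002],[0,0,0],0]
    - [[0,0,0],[0,0,0],0]

```text
clock: 66.65
eef_pos: [502.3, 180.4, 199.5]
tcp_rot: [3.141, 0.001, 3.051]
contact_force: [-7.1, -2.1, 22.7]
opening: -0.002
```

The ball top meets the finger at z≈200 with 23 N resistance, so the lever is fully down. Retreat and do the final checks.

>>> play_rows:
  moves:
    - [[0,0,-0.03],[0,0,0],0]
    - [[0,0,-0.045],[0,0,0],0]
    - [[0,0,-0.045],[0,0,0],50]
    - [[0.02,-0.03,-0.02],[0,0,0],50]
    - [[0.02,-0.03,-0.02],[0,0,0],50]
    - [[0.02,-0.03,0],[0,0,0],50]
    - [[0,0,0],[0,0,0],50]
    - [[0,0,0],[0,0,0],50]

```text
clock: 67.45
eef_pos: [434.0, 95.7, 357.5]
tcp_rot: [3.141, 0.002, 3.05]
contact_force: [1.3, 1.2, 1.0]
opening: 0.5
```

```bash
python3 - <<'E'
from h import *
np.set_printoptions(precision=2,suppress=True)
s=sense(); print(s['clock'],s['eef_pos'],s['contact_force'])
w=grab("wrist","w24.png"); gap(w)
for n,f in(("top","top0.npz"),("scene","scene0.npz")):
    g=grab(n,n+"9.png"); o=load(f)
    for c,lo,hi in(('yel',(22,120,100),(34,255,255)),('pur',(125,80,60),(150,255,255)),('red',(0,150,120),(6,255,255))):
        print(n,c,[[x[1] for x in blobs(q,lo,hi,12) if x[0]<600] for q in(o,g)])
    d=np.abs(g["pixels"].astype(int)-o["pixels"]).max(2)>60
    k,l,st,ce=cv2.connectedComponentsWithStats(d.astype(np.uint8)); print([(st[i,4],ce[i].round()) for i in range(1,k) if st[i,4]>12])
E
```

```text
67.45 [434.03  95.75 357.52] [1.29 1.18 1.  ]
mark [262.   212.21] ptr 262.375 241 gap 0.7850389247998919
top yel [[[174.7, 207.7], [310.6, 213.4], [349.7, 215.4]], [[173.9, 207.9]]]
top pur [[[281.3, 220.5], [380.9, 221.1]], [[281.8, 219.7], [380.9, 221.2]]]
top red [[[133.7, 122.9], [426.3, 141.5], [244.9, 189.8], [214.6, 199.5], [218.6, 219.9], [72.0, 238.9]], [[133.6, 123.5], [426.4, 141.3], [219.2, 224.6], [64.7, 243.6]]]
[(np.int32(543), array([243., 216.])), (np.int32(1507), array([208., 213.])), (np.int32(210), array([310., 214.])), (np.int32(207), array([348., 216.])), (np.int32(2168), array([ 48., 275.])), (np.int32(16), array([ 49., 247.])), (np.int32(1169), array([147., 314.])), (np.int32(14), array([ 84., 275.])), (np.int32(175), array([248., 283.])), (np.int32(138), array([ 16., 290.])), (np.int32(66), array([216., 286.])), (np.int32(17), array([210., 299.])), (np.int32(64), array([241., 307.])), (np.int32(658), array([245., 328.])), (np.int32(15), array([278., 326.])), (np.int32(249), array([211., 359.])), (np.int32(1560), array([255., 361.])), (np.int32(69), array([ 9
[... 463 characters left out ...]
5], [410.8, 258.6]]]
[(np.int32(94), array([285.,   6.])), (np.int32(587), array([312.,   8.])), (np.int32(143), array([335.,   8.])), (np.int32(435), array([494.,   8.])), (np.int32(197), array([243.,  18.])), (np.int32(88), array([484.,  17.])), (np.int32(246), array([312.,  29.])), (np.int32(219), array([251.,  35.])), (np.int32(3037), array([313.,  95.])), (np.int32(1639), array([456.,  75.])), (np.int32(69), array([241.,  53.])), (np.int32(238), array([225., 103.])), (np.int32(90), array([266., 106.])), (np.int32(14), array([352., 137.])), (np.int32(249), array([161., 178.])), (np.int32(235), array([203., 181.])), (np.int32(30), array([276., 200.])), (np.int32(19), array([272., 204.]))]
```

```bash
python3 -c "
from rig import *
print(sign_off(), sense()['clock'])"
```

```text
the job is handed in; nothing more can be done
the job is handed in; nothing more can be done
```

The job is done and handed in at about 67 s of robot time. I raised the lever, unlocked the clamp and pulled the tray fully out. There were two green modules; I seated them in pockets 2 and 3 with their terminals to the front. Then I slid the tray back to the mark, locked the clamp and lowered the lever.

- **Locking took four tries:** on the first three, turning the clamp by its ball dragged the tray 7–14 mm past the mark. Each time I backed the clamp off with the head still raised and reset the tray. On the fourth I gripped the clamp arm itself, and the tray stayed put.
- **Tray position:** the close-up pointer-to-mark gap after locking was -0.25 mm. A farther, coarser view at the end read +0.8 mm, where one pixel is about 1.6 mm.
- **Clamp:** the arm points straight to the front, within about 0.01 rad.
- **Lever:** a press on the ball met a firm stop at z ≈ 200 mm with 23 N, which matches fully lowered.
- **Modules:** I last saw them clearly before sliding the tray in, squarely in their pockets. I did not view them again once the head was down.
- **Other things on the bench:** in the scene camera, the purple look-alikes, the multimeter and the other coloured items I compared match their starting positions within half a pixel. I did not check the tumbler, solder reel, crimper or gas iron one by one. The arm blocked part of the top camera's view at the end.

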